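Tighten the tub rinser's union nut

ROBOT

A 7-joint arm with a two-finger parallel gripper is mounted at the origin on a cart in front of the work surface, level with it; the furniture and walls round the work are solid. World frame = base frame: x ahead of the robot, y to its left, z up, the work surface at z = 0. Lengths are in m, angles in degrees, forces in N, time in s.
With the tool pointing down it reaches from about 0.4 to 0.85 m from the base axis. Payload 4.5 kg.
Tool frame: the origin (TCP) lies where the fingers leave the gripper's body, on its centre line; the fingertips stand 73 mm ahead of it and the grasp point (between the pads) lies 54 mm ahead of it (manip.finger_overhang is the distance from the TCP to the fingertips, in m); z points along the fingers, y is the direction in which the jaws open and shut (so a half turn about z gives the same grasp; the last joint's range is limited). The gripper opens to 85 mm and grips with 20 to 120 N. Pads are 22 mm wide; open, the fingers measure 114 mm over their backs; the gripper's body (76 mm by 85 mm) begins 54 mm behind the grasp point. The pads swing forward as they close: fully open they stand 13 mm farther back than shut.
Start: joints at [-71.574, 39.483, -11.15, 89.685, 9.013, 51.709, -12.324], TCP at [0.177, 0.599, 0.304] pointing down, gripper open.
Joint ranges: [-172.22, 172.22], [-26.19, 119.32], [-84.43, 86.54], [7.71, 146.69], [-57.33, 237.33], [2.42, 119.75], [-152.13, 152.13]. Speed limits (degrees/s): [147.25, 147.25, 180, 180, 180, 180, 180].

INTERFACE

Orientations are given as a 3x3 rotation matrix whose columns are the frame's x, y, z axes.
In Python, from station import status, optics, manip gives the robot as it stands. The module is installed in compiled form; this text tells all that it offers.
- The arm moves only by the tool send_rows, never from a script. Its argument "targets" is one flat list of numbers, 5 for each row, row after row: the shift along the tool's x, y, z in m, then the turn about the tool's z in degrees, then the gripper's target within -1 to 1 (fully open at 1, half-way at 0, shut at -1). A call has 1 to 5 rows; each row shifts and turns the commanded pose from where the row before left it, along the tool's axes as they then stand; what a row does not reach is not made up. A row lasts 1/8 s, in which the tool goes at most 62.5 mm and 10.7 degrees, less where a joint would pass 70% of its speed; a pose out of reach is approached as far as the arm can. A call with a gripper value outside its range is refused whole. The fingers move at their own pace and stop on an object; the grip force is fixed at half the most. Time passes only in rows, so rows that do not move let the fingers close. It gives the time, the measured TCP pose, the force and the opening at its end, in the units of the state.
- status.state(): the state, without advancing time (a new reading comes with each control period).
- optics.snapshot(name): name is "scene" or "top" or "wrist"; returns the picture (384x512x3 uint8, red, green, blue); there is no depth.
- optics.get_calibration(name): a dict with "fx", "fy", "cx", "cy" (pixels), "distortion" ([k1, k2, p1, p2, k3] as OpenCV has them; the pictures are not rectified), "world_to_cam" (4x4, takes a point from world to camera coordinates); the wrist camera has in their place "hand_eye" (4x4, takes a point from camera to tool coordinates, whose origin is the TCP and whose axes are the flange's). Camera axes: x right, y up, looking along -z (the intrinsics and any distortion apply to the point x, -y, -z); pixel columns grow to the right and rows downward; lengths in m; the calibration is good to about 2 mm. A picture is of the moment at which its call begins: read the wrist's pose just before it. get_calibration takes no time and is no camera call.
- manip.close_job(): hands the job in, once; it reports no verdict.
The state is a dict: "t": time; "qpos": joint angles; "dq": joint speeds; "joint_torque": joint torques, N m; "ee_pos": TCP position; "tcp_rot": TCP orientation; "wrist_force": force on the tool from outside, world axes, zero at the start; "wrist_torque": the same for the moment, N m; "grip_width": opening from 0.0 (shut) to 1.0 (fully open).
Only numpy, scipy, OpenCV 4.12 (cv2) and the standard library are available. Lean on these libraries where they do the work, as an engineer would, in place of code of your own. Each camera call takes 0.05 s, during which the arm holds its last target. There are 200 camera calls.

TASK

The spray head of the small tub rinser is loose. With the fingers alone, turn its captive hexagon union nut clockwise (seen from above) until the groove on the nut's corner points along the raised rib on the tray, short of its stop. Then take the large spanner, the one whose jaw fits the nut, and tighten the nut with it until it stops dead. Lay the spanner back flat on the table, clear of the rinser, and leave the small spanner where it is.

Things in the scene. Friction and masses are not known exactly. Their poses are not given: they have to be found in the camera images.
- rinser: Tub rinser, fixed: round steel tray (144 mm across, 16 high) with one dark radial rib, upright pipe (collar 34 mm across at 58-68 mm height), low side inlet along its +x to 95 mm from the axis, top at 42 mm. On the pipe the hexagon nut, 70-92 mm above the table, above it the spray head (29 mm across, top at 119 mm, sinking 4 mm as it is tightened). Origin: centre of underside; z up.
- union_nut (a joint): Nut angle (rad), growing clockwise seen from above. Hexagon, 36 mm across flats, 41.6 across corners; stays at its height. At angle a, one flat faces the rinser's +x turned by -a about its z; the dark groove is on the corner 30 degrees counterclockwise of it. Stiffens from 0.1 to 0.6 N m. At 3.0 the groove points along the rib; dead stop at 3.7. Fingers: up to 2.6 to 3.4; spanner only after that.
- nut_center (a point): Centre of the union nut, on its axis, at half its 22 mm height (81 mm above the table); turns with the nut.
- large_spanner: Large open-ended spanner, plain steel, 0.25 kg, 205 mm long, 12 mm thick, loose, flat on the table. Origin: underside of the straight handle, at the place to grip; z up, +x along the handle to the jaw, which opens to +x. Handle 18 mm wide (y), straight from 48 mm behind to 80 mm ahead of the origin, 25 mm round eye at its rear end.
- large_spanner_jaw (a point): Middle of the large jaw, where the nut's axis belongs: 120 mm ahead of large_spanner along +x, 6 mm above its underside; axes as the spanner's. Jaw 39 mm wide between parallel faces (along y), its bottom 23.5 mm behind this point, prong tips 28 mm ahead, head 62 mm wide outside.
- small_spanner: Small open-ended spanner of the same steel, 160 mm long, jaw only 25 mm wide, loose, flat on the table: does not fit the nut, stays where it is. Origin and axes as for the large one.

How it is judged (in metres and radians):
On the way, in this order (a step that is already met when the one before it is completed fails the run):
1. the nut is turned by the fingers until its groove is about at the rib (value of joint union_nut above 2.5 rad and contact force between the fingers and union_nut above 1 N), for 0.05 s.
2. the large spanner on the nut tightens it to its stop (value of joint union_nut above 3.6 rad and contact force between large_spanner and union_nut above 2 N), for 0.05 s.
At the end, for the whole second after the job is handed in: The nut is at its stop (above 3.55 rad); the large spanner lies at rest flat on the table (underside within 8 mm, tilt under 0.1 rad), not touching the rinser, its jaw middle over 105 mm and its grip point over 100 mm from the rinser's axis (value of joint union_nut above 3.55 rad and height (world z) of large_spanner below 0.008 m and angle between large_spanner's own z axis and vertical below 0.1 rad and horizontal distance between large_spanner_jaw and rinser above 0.105 m and horizontal distance between large_spanner and rinser above 0.1 m and linear speed of large_spanner below 0.02 m/s and contact force between large_spanner and rinser below 0.05 N).
It fails at once if a spanner is put to the nut before the fingers have turned its groove to about the rib (value of joint union_nut below 2.5 rad and contact force between any of large_spanner, small_spanner and union_nut above 1 N).
It fails at once if the fingers, not the spanner, turn the nut well beyond the rib towards its stop (value of joint union_nut above 3.5 rad and contact force between the fingers and union_nut above 3 N).
It fails at once if the small spanner is moved away (distance of small_spanner from where it was at the start of the episode above 0.04 m).
It also fails if it takes over 67 s, if anything falls off the work surface, if the arm or the gripper's body presses on something with over 40 N, if the wrist force passes 120 N, or if a joint passes its speed limit or range.

## Working session

There is one attempt and no reset: what is moved stays moved. The work goes in short steps, Python scripts to look and compute and a tool call to move; the robot and the scene stay as the last step left them, time stands still between calls to the robot, and variables do not carry over. Pictures are saved under pics/ and viewed, about 8 in all and at most 12, crops included, and the job is handed in when it is done.

Besides the shell and the picture viewer there is one more tool, called after "Call:" as name(argument=value, ...) on one line, values as JSON. send_rows: Moves the arm, as the interface text tells. Its arguments: {"type":"object","properties":{"targets":{"type":"array"}},"required":["targets"]}

```bash
mkdir -p pics; python3 - <<'E'
from station import status, optics, manip
import cv2,numpy as np
s=status.state()
for k,v in s.items(): print(k,np.round(v,4).tolist())
ims=[]
for n in ["scene","top"]:
    im=optics.snapshot(n)[:,:,::-1]; cv2.imwrite(f"pics/{n}0.png",im); ims.append(im)
    c=optics.get_calibration(n); print(n,c)
print(optics.get_calibration("wrist"), manip.finger_overhang)
E
```

```text
t 0.0
qpos [-71.5744, 39.5341, -11.1456, 89.7459, 9.0127, 51.7075, -12.3246]
dq [0.1269, 0.0075, 0.0574, 0.0484, -0.0359, -0.0153, -0.0774]
joint_torque [-0.0005, -53.96, -1.2665, -15.8547, 0.0091, 0.0095, -0.0]
ee_pos [0.1773, 0.5988, 0.3031]
tcp_rot [[-0.9589, 0.2837, -0.0004], [0.2837, 0.9589, -0.0018], [-0.0001, -0.0018, -1.0]]
wrist_force [0.8081, 0.4329, -0.3993]
wrist_torque [-0.0439, 0.0569, -0.0262]
grip_width 1.0021
scene {'fx': 366.0146157812802, 'fy': 366.0146157812802, 'cx': 258.23935506502585, 'cy': 192.52215556567876, 'distortion': array([-0.10170084,  0.        ,  0.        ,  0.        ,  0.        ]), 'world_to_cam': array([[-0.77977027, -0.62590957, -0.0139837 ,  0.42059149],
       [ 0.46967232, -0.59960376,  0.64798398, -0.29998021],
       [-0.41396405,  0.49871088,  0.76152559, -0.68628847],
       [ 0.        ,  0.        ,  0.        ,  1.        ]])}
top {'fx': 381.3559162106202, 'fy': 381.3559162106202, 'cx': 255.0926068708096, 'cy': 183.76488369531788, 'distortion': array([-0.01377728,  0.        ,  0.        ,  0.        ,  0.        ]), 'world_to_cam': a
[... 192 characters left out ...]
,  4.07510726e-04,  9.84527772e-01,
        -1.00910353e+00],
       [ 0.00000000e+00,  0.00000000e+00,  0.00000000e+00,
         1.00000000e+00]])}
{'fx': 285.10408855972645, 'fy': 285.10408855972645, 'cx': 250.39814920293725, 'cy': 192.729796795877, 'distortion': array([-0.04763795,  0.        ,  0.        ,  0.        ,  0.        ]), 'hand_eye': array([[-5.83745852e-04,  9.53916360e-01,  3.00072055e-01,
         7.76385042e-02],
       [ 9.99999519e-01,  3.20372849e-04,  9.26899606e-04,
        -9.10960494e-04],
       [ 7.88049759e-04,  3.00072451e-01, -9.53916088e-01,
        -6.97273149e-02],
       [ 0.00000000e+00,  0.00000000e+00,  0.00000000e+00,
         1.00000000e+00]])} 0.0726
```

View pics/top0.png

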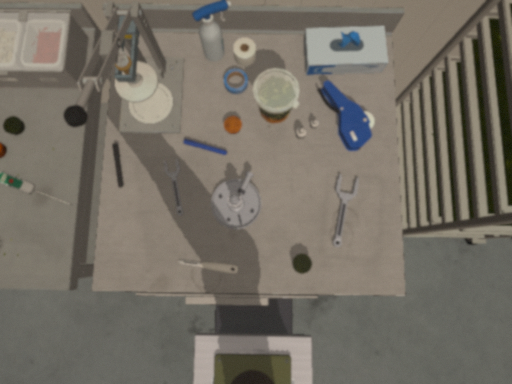

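View pics/scene0.png

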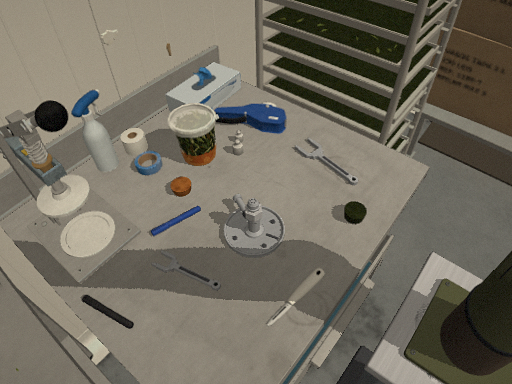

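The top view shows the rinser at about (236,203). The large spanner is on the right, with its jaw at about (345,185) and its eye at (338,240). The small spanner is on the left, with its jaw at (171,168) and its eye at (179,209). I'll cast rays for rough positions.

```bash
cat > h.py <<'E'
from station import status, optics, manip
import cv2,numpy as np
def cam(n,s=None):
    c=optics.get_calibration(n)
    K=np.array([[c['fx'],0,c['cx']],[0,c['fy'],c['cy']],[0,0,1]])
    if n=='wrist':
        T=np.eye(4);T[:3,:3]=np.array(s['tcp_rot']);T[:3,3]=s['ee_pos'];C=T@c['hand_eye']
    else: C=np.linalg.inv(c['world_to_cam'])
    return K,c['distortion'],C
def ray(n,px,z,s=None):
    K,d,C=cam(n,s)
    p=cv2.undistortPoints(np.array(px,float).reshape(-1,1,2),K,d).reshape(-1,2)
    v=np.c_[p[:,0],-p[:,1],-np.ones(len(p))]@C[:3,:3].T
    o=C[:3,3]; return o+v*((z-o[2])/v[:,2])[:,None]
def proj(n,P,s=None):
    K,d,C=cam(n,s); W=np.linalg.inv(C)
    Q=np.atleast_2d(P)@W[:3,:3].T+W[:3,3]; Q=Q*[1,-1,-1]
    return cv2.projectPoints(Q,np.zeros(3),np.zeros(3),K,d)[0].reshape(-1,2)
def shot(n,name):
    s=status.state(); im=optics.snapshot(n)[:,:,::-1].copy(); cv2.imwrite(f'pics/{name}.png',im); return s,im
E
python3 - <<'E'
from h import *
print(np.round(ray('top',[[236,203],[236,202],[338,173],[354,177],[337,240],[165,163],[177,163],[179,209]],0.01),3))
print(np.round(ray('scene',[[255,231],[313,138],[300,152],[355,181]],0.01),3))
im=cv2.imread('pics/top0.png')
cv2.imwrite('pics/c1.png',cv2.resize(im[140:260,150:380],None,fx=3.4,fy=3.4,interpolation=cv2.INTER_CUBIC))
E
```

```text
[[ 0.509  0.054  0.01 ]
 [ 0.512  0.054  0.01 ]
 [ 0.601 -0.24   0.01 ]
 [ 0.59  -0.286  0.01 ]
 [ 0.408 -0.233  0.01 ]
 [ 0.623  0.263  0.01 ]
 [ 0.623  0.228  0.01 ]
 [ 0.489  0.216  0.01 ]]
[[ 0.504  0.056  0.01 ]
 [ 0.577 -0.304  0.01 ]
 [ 0.573 -0.231  0.01 ]
 [ 0.397 -0.23   0.01 ]]
```

View pics/c1.png

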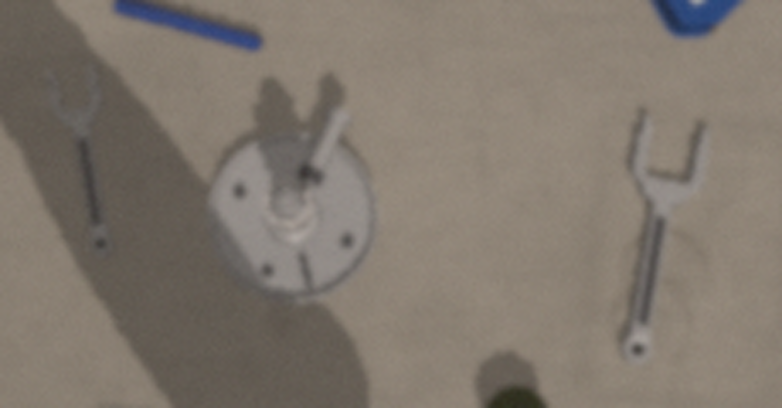

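The inlet points about -27° (world) and the rib about -168°, which fits the 142° the spec implies. I'm moving above the rinser for a wrist look.

Call:
send_rows(targets=[-0.043, -0.039, 0, 0, 1, -0.043, -0.039, 0, 0, 1, -0.043, -0.039, 0, 0, 1, -0.043, -0.039, 0, 0, 1, -0.043, -0.039, 0, 0, 1])

```text
t: 0.72
ee_pos: [0.329, 0.3495, 0.3038]
tcp_rot: [[-0.959, 0.284, 0.0], [0.284, 0.959, -0.0], [-0.0, -0.0, -1.0]]
wrist_force: [0.3, 0.6, -0.6]
grip_width: 0.997
```

Call:
send_rows(targets=[-0.043, -0.039, 0, 0, 1, -0.043, -0.039, 0, 0, 1, -0.043, -0.039, 0, 0, 1, -0.043, -0.039, 0, 0, 1, -0.043, -0.039, 0, 0, 1])

```text
t: 1.35
ee_pos: [0.4797, 0.1016, 0.3038]
tcp_rot: [[-0.959, 0.284, -0.0], [0.284, 0.959, 0.0], [0.0, 0.0, -1.0]]
wrist_force: [0.4, 0.2, 0.8]
grip_width: 1.004
```

Call:
send_rows(targets=[-0.043, -0.039, 0, 0, 1, 0, 0, 0, 0, 1, 0, 0, 0, 0, 1])

```text
t: 1.72
ee_pos: [0.5087, 0.0541, 0.3036]
tcp_rot: [[-0.959, 0.284, -0.001], [0.284, 0.959, 0.001], [0.001, 0.0, -1.0]]
wrist_force: [-0.5, 0.7, -0.6]
grip_width: 1.002
```

```bash
python3 - <<'E'
from h import *
s,im=shot('wrist','w1')
print(s['t'],np.round(s['qpos'],1),np.round(s['ee_pos'],4),np.round(s['tcp_rot'],3))
cv2.imwrite('pics/w1b.png',cv2.resize(im,None,fx=1.5,fy=1.5,interpolation=cv2.INTER_CUBIC))
E
```

```text
1.725 [ -1.2  31.5 -15.8 108.9  12.3  41.3  49.5] [0.5087 0.0541 0.3036] [[-0.959  0.284 -0.001]
 [ 0.284  0.959  0.001]
 [ 0.001  0.    -1.   ]]
```

View pics/w1b.png

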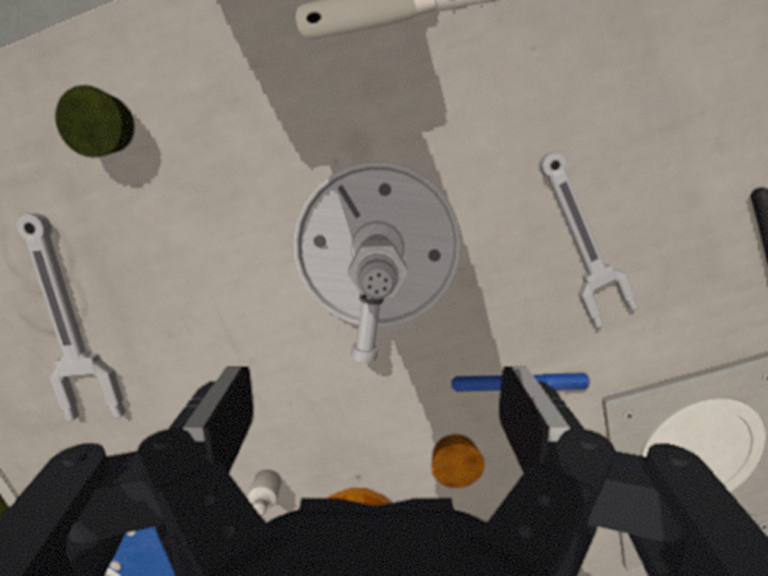

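```bash
python3 - <<'E'
from h import *
s=dict(ee_pos=[0.5087,0.0541,0.3036],tcp_rot=[[-0.959,0.284,-0.001],[0.284,0.959,0.001],[0.001,0,-1]])
f=lambda p,z: np.round(ray('wrist',np.array(p)/1.5,z,s),4)
tr=f([[294,244],[461,244],[378,163],[376,326]],.016); print('tray',tr,np.linalg.norm(tr[0]-tr[1]),np.linalg.norm(tr[2]-tr[3]))
A=np.c_[2*tr[:,:2],np.ones(4)];c=np.linalg.lstsq(A,(tr[:,:2]**2).sum(1),rcond=None)[0][:2];print('centre',c)
head=f([[377,279]],.119);print('head',head)
inl=f([[365,353]],.033);rib=f([[342,187],[358,216]],.017)
for p in (inl[0],*rib): print(np.degrees(np.arctan2(*(p[:2]-c)[::-1])))
print('ribdir',np.degrees(np.arctan2(*(rib[0]-rib[1])[:2][::-1])))
L=f([[30,229],[70,416],[119,412],[53,363],[104,358],[43,255],[72,352]],.012);print('large',L)
im=cv2.imread('pics/w1.png');cv2.imwrite('pics/w1c.png',cv2.resize(im[145:215,215:285],None,fx=8,fy=8,interpolation=cv2.INTER_CUBIC))
E
```

```text
tray [[ 0.4832 -0.0118  0.016 ]
 [ 0.5235  0.1243  0.016 ]
 [ 0.44    0.0754  0.016 ]
 [ 0.5749  0.0337  0.016 ]] 0.14194118500280317 0.14119808780574894
centre [0.50757282 0.05500113]
head [[0.5044 0.0552 0.119 ]]
-23.50249190061942
-167.3387004095219
-166.63533366144458
ribdir -168.18821951757045
large [[ 0.4033 -0.2322  0.012 ]
 [ 0.5837 -0.2915  0.012 ]
 [ 0.593  -0.2392  0.012 ]
 [ 0.5257 -0.2778  0.012 ]
 [ 0.535  -0.2253  0.012 ]
 [ 0.4277 -0.2323  0.012 ]
 [ 0.5205 -0.2531  0.012 ]]
```

View pics/w1c.png

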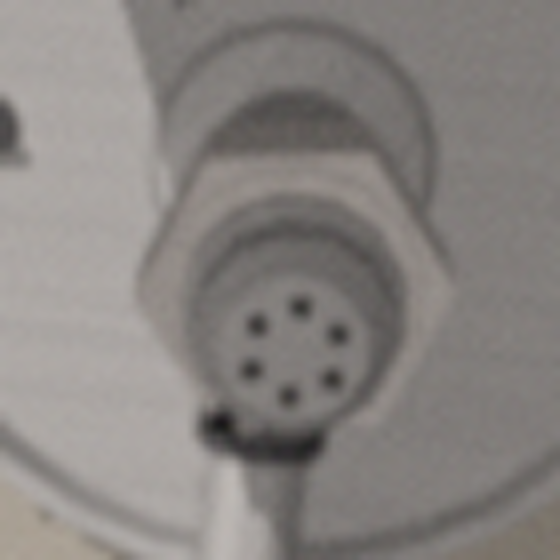

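```bash
python3 - <<'E'
from h import *
s=dict(ee_pos=[0.5087,0.0541,0.3036],tcp_rot=[[-0.959,0.284,-0.001],[0.284,0.959,0.001],[0.001,0,-1]])
g=np.array([[140,285],[450,290],[213,155],[383,155],[215,428],[372,425]])/8+[215-.44,145-.44]
P=ray('wrist',g,.092,s);print(np.round(P,4))
c=(P[0]+P[1])[:2]/2;print(c,np.linalg.norm(P[0]-P[1]))
for p in P: print(np.degrees(np.arctan2(*(p[:2]-c)[::-1])), np.linalg.norm(p[:2]-c))
d=(P[3]-P[2])[:2];print(np.degrees(np.arctan2(d[1],d[0])))
im=cv2.imread('pics/scene0.png');u=proj('scene',[.506,.055,.08])[0].astype(int);print(u)
a=cv2.resize(im[u[1]-30:u[1]+30,u[0]-40:u[0]+40],None,fx=9,fy=9,interpolation=cv2.INTER_CUBIC)
cv2.imwrite('pics/s1.png',a)
E
```

```text
[[0.5004 0.036  0.092 ]
 [0.5123 0.0737 0.092 ]
 [0.4869 0.0498 0.092 ]
 [0.493  0.0703 0.092 ]
 [0.5215 0.0395 0.092 ]
 [0.5269 0.0592 0.092 ]]
[0.50631458 0.05483972] 0.039575173385614636
-107.47247947589717 0.0197875866928073
72.52752052410253 0.019787586692807335
-165.57144887738724 0.020040003899742385
130.82532062658848 0.020414533983789306
-45.32830386910196 0.021574667071260455
11.94016874142399 0.021033395994983623
73.48234208636539
[253 212]
```

View pics/s1.png

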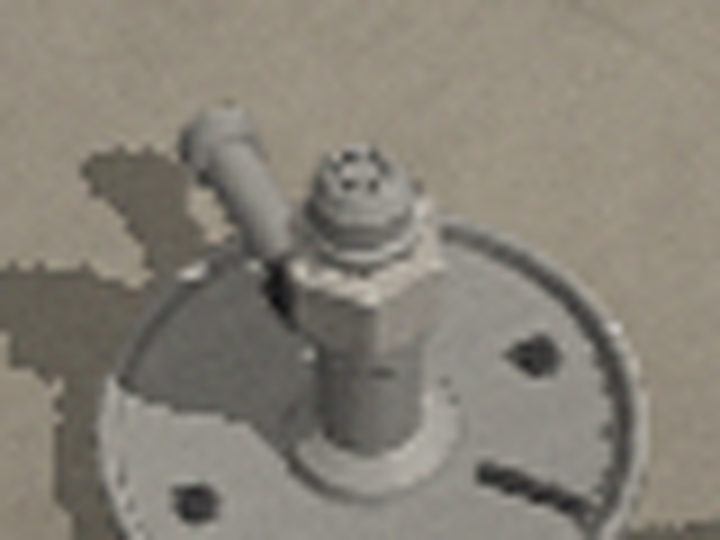

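The nut's corners lie at about -46° + k·60° (world). The dark groove is at the -45° corner, so the nut angle is about 0.88 rad and the fingers have about 120° to turn. I'm turning the tool -90° to line up with a pair of flats, and descending.

Call:
send_rows(targets=[0.002, 0, 0.01, -10, 1, 0, 0, 0.01, -10, 1, 0, 0, 0.01, -10, 1, 0, 0, 0.01, -10, 1, 0, 0, 0.01, -10, 1])

```text
t: 2.4
ee_pos: [0.5065, 0.0564, 0.2538]
tcp_rot: [[-0.828, -0.56, -0.0], [-0.56, 0.828, 0.001], [-0.0, 0.001, -1.0]]
wrist_force: [0.9, -0.9, -0.1]
grip_width: 1.001
```

Call:
send_rows(targets=[0, 0, 0.01, -10, 1, 0, 0, 0.01, -10, 1, 0, 0, 0.01, -10, 1, 0, 0, 0.01, -10, 1, 0, 0, 0.0, 0, 1])

```text
t: 3.02
ee_pos: [0.5063, 0.0558, 0.2135]
tcp_rot: [[-0.282, -0.959, -0.002], [-0.959, 0.282, 0.001], [-0.0, 0.002, -1.0]]
wrist_force: [-0.1, -0.5, -0.4]
grip_width: 0.996
```

Call:
send_rows(targets=[0, 0, 0.025, 0, 1, 0, 0, 0.025, 0, 1, 0, 0, 0.025, 0, 1, 0, 0, 0, 0, 1])

```text
t: 3.52
ee_pos: [0.5064, 0.0551, 0.1383]
tcp_rot: [[-0.284, -0.959, -0.002], [-0.959, 0.284, -0.001], [0.001, 0.002, -1.0]]
wrist_force: [-0.6, 0.2, -0.0]
grip_width: 0.999
```

```bash
python3 - <<'E'
from h import *
s=status.state();print(s['t'],np.round(s['qpos'],1),np.round(s['ee_pos'],4),np.round(s['tcp_rot'],3).tolist(),np.round(s['wrist_force'],1))
E
```

```text
3.525 [  5.4  49.2 -27.9 116.   50.2  27.5 102.9] [0.5064 0.0551 0.1383] [[-0.284, -0.959, -0.002], [-0.959, 0.284, -0.001], [0.001, 0.002, -1.0]] [-0.6  0.2 -0. ]
```

Call:
send_rows(targets=[0, 0, 0, 0, -1, 0, 0, 0, 0, -1, 0, 0, 0, 0, -1, 0, 0, 0, 0, -1, 0, 0, 0, 0, -1])

```text
t: 4.15
ee_pos: [0.5082, 0.0542, 0.1401]
tcp_rot: [[-0.284, -0.959, 0.003], [-0.959, 0.284, 0.0], [-0.001, -0.003, -1.0]]
wrist_force: [0.8, -0.9, 6.8]
grip_width: 0.409
```

Call:
send_rows(targets=[0, 0, 0, 0, -1, 0, 0, 0, 5, -1, 0, 0, 0, 10, -1, 0, 0, 0, 10, -1, 0, 0, 0, 10, -1])

```text
t: 4.78
ee_pos: [0.508, 0.0544, 0.1401]
tcp_rot: [[-0.785, -0.619, 0.002], [-0.619, 0.785, 0.0], [-0.002, -0.001, -1.0]]
wrist_force: [-1.7, -0.3, 5.8]
grip_width: 0.41
```

Call:
send_rows(targets=[0, 0, 0, 10, -1, 0, 0, 0, 10, -1, 0, 0, 0, 10, -1, 0, 0, 0, 10, -1, 0, 0, 0, 10, -1])

```text
t: 5.4
ee_pos: [0.5078, 0.0549, 0.1401]
tcp_rot: [[-0.979, 0.203, 0.002], [0.203, 0.979, 0.001], [-0.002, 0.001, -1.0]]
wrist_force: [-0.9, 0.2, 7.3]
grip_width: 0.41
```

```bash
python3 - <<'E'
from h import *
s,im=shot('wrist','w2');print(s['t'],np.round(s['qpos'],1),np.round(s['ee_pos'],4),np.round(s['tcp_rot'],3).tolist(),np.round(s['wrist_force'],1),s['wrist_torque'])
cv2.imwrite('pics/w2b.png',cv2.resize(im[150:384,120:392],None,fx=2.5,fy=2.5,interpolation=cv2.INTER_CUBIC))
E
```

```text
5.4 [ -6.3  46.9  -8.2 116.6  19.9  17.7  47.3] [0.5078 0.0549 0.1401] [[-0.979, 0.203, 0.002], [0.203, 0.979, 0.001], [-0.002, 0.001, -1.0]] [-0.9  0.2  7.3] [-0.05225737  0.30612818  0.42384101]
```

View pics/w2b.png

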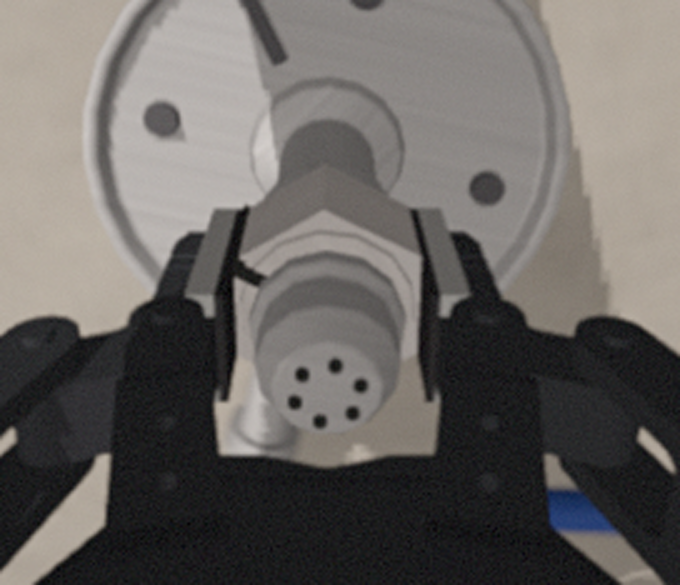

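The groove is on the upper-left corner at crop (240,262), which is world -132°. The rib is at -168°, so about 36° remain.

Call:
send_rows(targets=[0, 0, 0, 10, -1, 0, 0, 0, 10, -1, 0, 0, 0, 10, -1, 0, 0, 0, 6, -1, 0, 0, 0, 0, -1])

```text
t: 6.08
ee_pos: [0.508, 0.0552, 0.1401]
tcp_rot: [[-0.675, 0.738, 0.002], [0.738, 0.675, 0.002], [-0.0, 0.003, -1.0]]
wrist_force: [-0.4, 1.7, 7.2]
grip_width: 0.41
```

Call:
send_rows(targets=[0, 0, 0, 1, -1, 0, 0, 0, 0, -1])

```text
t: 6.32
ee_pos: [0.508, 0.0553, 0.1401]
tcp_rot: [[-0.664, 0.748, 0.002], [0.748, 0.664, 0.002], [-0.0, 0.003, -1.0]]
wrist_force: [0.7, 1.1, 8.7]
grip_width: 0.407
```

```bash
python3 - <<'E'
from h import *
s,im=shot('wrist','w3');print(s['t'],np.round(s['qpos'],1),np.round(s['ee_pos'],4),np.round(s['tcp_rot'],3).tolist(),np.round(s['wrist_force'],1),s['wrist_torque'])
cv2.imwrite('pics/w3b.png',cv2.resize(im[150:384,120:392],None,fx=2.2,fy=2.2,interpolation=cv2.INTER_CUBIC))
E
```

```text
6.325 [-10.4  46.9  -1.5 116.7   3.7  16.3  26.6] [0.508  0.0553 0.1401] [[-0.664, 0.748, 0.002], [0.748, 0.664, 0.002], [-0.0, 0.003, -1.0]] [0.7 1.1 8.7] [0.13029465 0.29715003 0.3281892 ]
```

View pics/w3b.png

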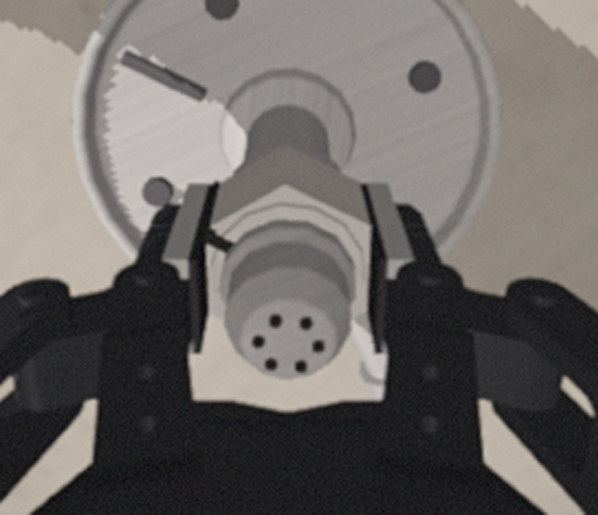

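The groove now points along the rib (groove -168.4°, rib about -168°), so step 1 is done. I'm releasing the nut, lifting, and going over the large spanner.

Call:
send_rows(targets=[0, 0, 0, 0, 1, 0, 0, 0, 0, 1, 0, 0, 0, 0, 1, 0, 0, 0, 0, 1, 0, 0, -0.02, 0, 1])

```text
t: 7.0
ee_pos: [0.5064, 0.0542, 0.158]
tcp_rot: [[-0.663, 0.749, -0.003], [0.749, 0.663, -0.0], [0.002, -0.003, -1.0]]
wrist_force: [0.7, -0.0, -0.3]
grip_width: 1.003
```

Call:
send_rows(targets=[0, 0, -0.045, 0, 1, 0, 0, -0.045, -9, 1, 0, 0, 0, -10, 1, 0, 0, 0, -10, 1, 0, 0, 0, -9, 1])

```text
t: 7.62
ee_pos: [0.5071, 0.0541, 0.249]
tcp_rot: [[-0.984, 0.177, 0.0], [0.177, 0.984, -0.0], [-0.0, -0.0, -1.0]]
wrist_force: [-0.3, 0.2, 0.7]
grip_width: 0.996
```

Call:
send_rows(targets=[0.003, -0.06, 0, 0, 1, 0.003, -0.06, 0, 0, 1, 0.003, -0.06, 0, 0, 1, 0.003, -0.06, 0, 0, 1, 0.002, -0.06, 0, 0, 1])

```text
t: 8.25
ee_pos: [0.4381, -0.24, 0.2488]
tcp_rot: [[-0.983, 0.182, -0.0], [0.182, 0.983, 0.0], [0.0, 0.0, -1.0]]
wrist_force: [1.1, 0.0, -0.0]
grip_width: 0.999
```

Call:
send_rows(targets=[0, 0, 0, 0, 1, 0, 0, 0, 0, 1])

```text
t: 8.5
ee_pos: [0.4389, -0.2377, 0.2488]
tcp_rot: [[-0.983, 0.182, 0.0], [0.182, 0.983, 0.001], [0.0, 0.001, -1.0]]
wrist_force: [0.7, 1.5, 0.4]
grip_width: 1.0
```

```bash
python3 - <<'E'
from h import *
s,im=shot('wrist','w4');print(s['t'],np.round(s['qpos'],1),np.round(s['ee_pos'],4),np.round(s['tcp_rot'],3).tolist(),np.round(s['wrist_force'],1),s['wrist_torque'])
cv2.imwrite('pics/w4b.png',cv2.resize(im,None,fx=1.5,fy=1.5,interpolation=cv2.INTER_CUBIC))
E
```

```text
8.5 [ 34.4  35.8 -17.8 114.2  19.2  32.9  83. ] [ 0.4389 -0.2377  0.2488] [[-0.983, 0.182, 0.0], [0.182, 0.983, 0.001], [0.0, 0.001, -1.0]] [0.7 1.5 0.4] [ 0.0718903   0.00145659 -0.03169902]
```

View pics/w4b.png

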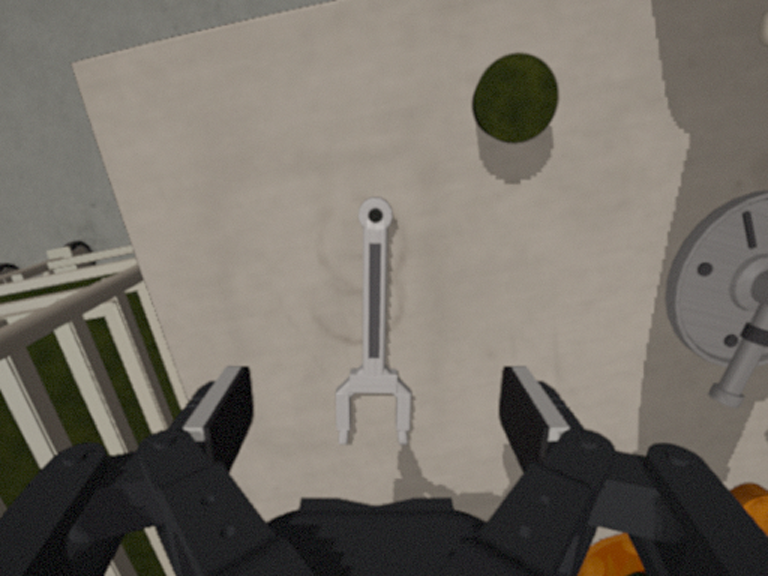

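The spanner is seen upright: eye at (375,214), prong tips at (343,444) and (405,443). The dark ball is at (515,98), well to the side.

```bash
python3 - <<'E'
from h import *
s=dict(ee_pos=[0.4389,-0.2377,0.2488],tcp_rot=[[-0.983,0.182,0],[0.182,0.983,0.001],[0,0.001,-1]])
P=ray('wrist',np.array([[375,214],[343,444],[405,443],[375.5,240],[374.5,362],[515,110]])/1.5,.012,s)[:,:2];print(np.round(P,4))
m=(P[1]+P[2])/2;d=m-P[0];print('len(192.5)',np.linalg.norm(d),'yaw',np.degrees(np.arctan2(*d[::-1])),'handle yaw',np.degrees(np.arctan2(*(P[4]-P[3])[::-1])),'tips',np.linalg.norm(P[1]-P[2]))
u=d/np.linalg.norm(d);o1=m-.148*u;o2=P[0]+.0445*u;print('origin',o1,o2)
R=np.array(s['tcp_rot']);t=np.r_[(o1+o2)/2,.0755]-s['ee_pos'];print('shift tool',R.T@t, 'ball',R.T[:2,:2]@(P[5]-s['ee_pos'][:2]))
E
```

```text
[[ 0.4018 -0.2321]
 [ 0.5883 -0.2946]
 [ 0.597  -0.2424]
 [ 0.4203 -0.2352]
 [ 0.5166 -0.2539]
 [ 0.3501 -0.1268]]
len(192.5) 0.1942925231287532 yaw -10.803133673257934 handle yaw -10.991160683524384 tips 0.052938581553442964
origin [ 0.44727111 -0.24079334] [ 0.44551036 -0.24045736]
shift tool [-0.00789581 -0.0016856   0.17329707] ball [0.10744738 0.09285115]
```

Call:
send_rows(targets=[-0.008, -0.002, 0.05, 0, 1, 0, 0, 0.05, 0, 1, 0, 0, 0.04, 0, 1, 0, 0, 0.02, 0, 1, 0, 0, 0.013, 0, 1])

```text
t: 9.18
ee_pos: [0.4471, -0.2393, 0.0749]
tcp_rot: [[-0.984, 0.178, -0.001], [0.178, 0.984, 0.002], [0.001, 0.001, -1.0]]
wrist_force: [-0.3, 0.7, -0.4]
grip_width: 1.003
```

Call:
send_rows(targets=[0, 0, 0, 0, -1, 0, 0, 0, 0, -1, 0, 0, 0, 0, -1, 0, 0, 0, 0, -1, 0, 0, 0, 0, -1])

```text
t: 9.8
ee_pos: [0.4467, -0.2417, 0.0768]
tcp_rot: [[-0.983, 0.182, 0.001], [0.182, 0.983, -0.0], [-0.001, -0.0, -1.0]]
wrist_force: [-0.5, 1.3, 6.3]
grip_width: 0.185
```

Call:
send_rows(targets=[0, 0, 0, 0, -1, 0, 0, 0, 0, -1])

```text
t: 10.05
ee_pos: [0.4467, -0.2417, 0.0768]
tcp_rot: [[-0.983, 0.182, 0.001], [0.182, 0.983, -0.0], [-0.001, -0.0, -1.0]]
wrist_force: [-0.9, 0.9, 5.5]
grip_width: 0.189
```

The spanner is gripped. I'm lifting it, turning it to face -48.4°, and carrying it past the rinser to a point 65 mm back from engagement.

Call:
send_rows(targets=[0, 0, -0.03, 0, -1, 0, 0, -0.05, 0, -1, 0, 0, -0.05, 0, -1, 0, 0, -0.045, 0, -1, 0, 0, 0, 9.5, -1])

```text
t: 10.68
ee_pos: [0.4475, -0.2423, 0.2542]
tcp_rot: [[-0.938, 0.347, 0.006], [0.347, 0.938, -0.002], [-0.007, 0.0, -1.0]]
wrist_force: [-0.1, 0.5, -2.7]
grip_width: 0.186
```

Call:
send_rows(targets=[0, 0, 0, 9.5, -1, 0, 0, 0, 9.5, -1, 0, 0, 0, 9.5, -1, 0, 0, 0, 0, -1, 0, 0, 0, 0, -1])

```text
t: 11.3
ee_pos: [0.4461, -0.2415, 0.2508]
tcp_rot: [[-0.665, 0.747, -0.0], [0.747, 0.665, 0.0], [0.001, -0.0, -1.0]]
wrist_force: [-0.5, -0.3, -2.4]
grip_width: 0.188
```

Call:
send_rows(targets=[0.0366, 0.0243, 0, 0, -1, 0.0366, 0.0243, 0, 0, -1, 0.0366, 0.0243, 0, 0, -1, 0.0366, 0.0243, 0, 0, -1, 0.0366, 0.0243, 0, 0, -1])

```text
t: 11.92
ee_pos: [0.416, -0.0226, 0.251]
tcp_rot: [[-0.664, 0.747, 0.001], [0.747, 0.664, 0.001], [0.0, 0.001, -1.0]]
wrist_force: [0.4, 0.4, -1.7]
grip_width: 0.185
```

Call:
send_rows(targets=[0.0366, 0.0243, 0, 0, -1, 0.0366, 0.0243, 0, 0, -1, 0.0366, 0.0243, 0, 0, -1, 0.0366, 0.0243, 0, 0, -1, 0.0366, 0.0243, 0, 0, -1])

```text
t: 12.55
ee_pos: [0.3856, 0.1951, 0.251]
tcp_rot: [[-0.664, 0.747, 0.0], [0.747, 0.664, 0.001], [0.0, 0.001, -1.0]]
wrist_force: [0.7, -0.0, -1.8]
grip_width: 0.187
```

Call:
send_rows(targets=[0, 0, 0, 0, -1, 0, 0, 0, 0, -1])

```text
t: 12.8
ee_pos: [0.3856, 0.193, 0.2509]
tcp_rot: [[-0.664, 0.748, -0.0], [0.748, 0.664, -0.0], [-0.0, -0.001, -1.0]]
wrist_force: [0.6, 0.0, -2.8]
grip_width: 0.187
```

```bash
python3 - <<'E'
from h import *
s,im=shot('wrist','w5');print(s['t'],np.round(s['qpos'],1),np.round(s['ee_pos'],4),np.round(s['tcp_rot'],3).tolist(),np.round(s['wrist_force'],1),s['wrist_torque'])
_,t=shot('top','t5');_,c=shot('scene','s5')
cv2.imwrite('pics/m5.png',np.hstack([cv2.resize(t[110:270,140:300],(400,400)),cv2.resize(c[120:280,170:330],(400,400))]))
E
```

```text
12.8 [-32.9  31.3   0.3 125.4  -0.4  23.3   9.3] [0.3856 0.193  0.2509] [[-0.664, 0.748, -0.0], [0.748, 0.664, -0.0], [-0.0, -0.001, -1.0]] [ 0.6  0.  -2.8] [0.06305509 0.08429107 0.02839394]
```

View pics/m5.png

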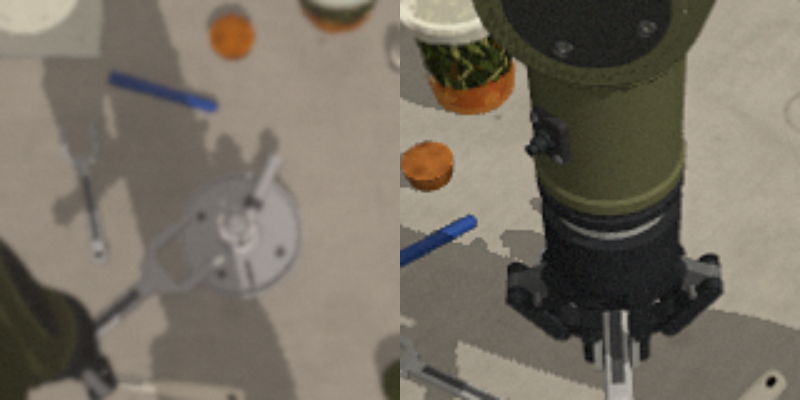

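The jaw is held level, pointing at the nut. I'm lowering to nut height and checking alignment from the top camera.

Call:
send_rows(targets=[0, 0, 0.035, 0, -1, 0, 0, 0.04, 0, -1, 0, 0, 0.024, 0, -1, 0, 0, 0, 0, -1, 0, 0, 0, 0, -1])

```text
t: 13.58
ee_pos: [0.3863, 0.1932, 0.1526]
tcp_rot: [[-0.662, 0.75, 0.001], [0.75, 0.662, 0.0], [-0.0, 0.001, -1.0]]
wrist_force: [-0.7, -0.2, -1.7]
grip_width: 0.189
```

```bash
python3 - <<'E'
from h import *
s=status.state();print(s['t'],np.round(s['ee_pos'],4),np.round(s['tcp_rot'],3).tolist(),np.round(s['wrist_force'],1))
_,t=shot('top','t6')
x0,y0=195,165
a=cv2.resize(t[y0:y0+75,x0:x0+75],None,fx=8,fy=8,interpolation=cv2.INTER_CUBIC)
R=np.array(s['tcp_rot']);e=np.array(s['ee_pos'])
pts=[e+R@[-.1475,y,.0708-.0063+.001] for y in (-.031,-.0195,.0195,.031)]+[e+R@[-.096,0,.0648]]+[[.508,.0548,.092],[.508,.0548,.119]]
for p in proj('top',np.array(pts)): cv2.circle(a,tuple(np.int32((p-[x0-.5,y0-.5])*8)),3,(0,0,255),-1)
cv2.imwrite('pics/t6b.png',a)
E
```

```text
13.575 [0.3863 0.1932 0.1526] [[-0.662, 0.75, 0.001], [0.75, 0.662, 0.0], [-0.0, 0.001, -1.0]] [-0.7 -0.2 -1.7]
```

View pics/t6b.png

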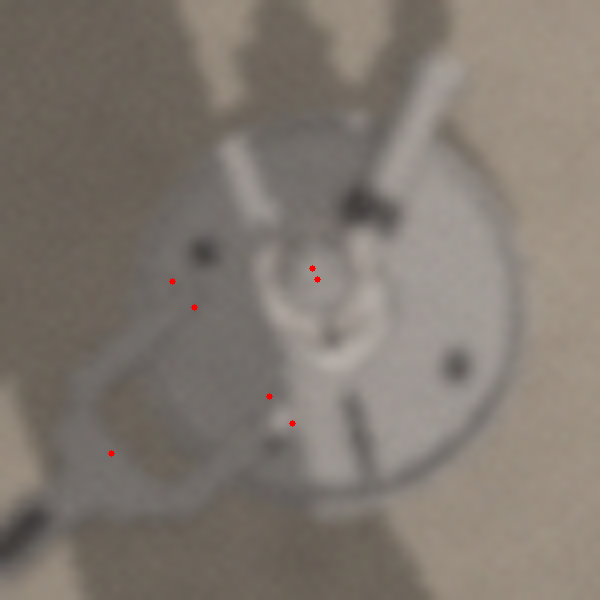

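Call:
send_rows(targets=[-0.02, 0, 0, 0, -1, -0.012, 0, 0, 0, -1, -0.008, 0, 0, 0, -1, -0.006, 0, 0, 0, -1, 0, 0, 0, 0, -1])

```text
t: 14.25
ee_pos: [0.4164, 0.159, 0.152]
tcp_rot: [[-0.662, 0.749, 0.0], [0.749, 0.662, 0.0], [0.0, 0.0, -1.0]]
wrist_force: [-0.3, 0.5, -2.3]
grip_width: 0.188
```

Call:
send_rows(targets=[-0.006, 0, 0, 0, -1, -0.006, 0, 0, 0, -1, -0.004, 0, 0, 0, -1, 0, 0, 0, 0, -1])

```text
t: 14.75
ee_pos: [0.4271, 0.1468, 0.1519]
tcp_rot: [[-0.662, 0.749, 0.0], [0.749, 0.662, -0.0], [-0.0, 0.0, -1.0]]
wrist_force: [0.0, -0.3, -3.1]
grip_width: 0.187
```

No contact force so far. I'm moving the last 3 mm and checking.

Call:
send_rows(targets=[-0.003, 0, 0, 0, -1, 0, 0, 0, 0, -1])

```text
t: 15.0
ee_pos: [0.4285, 0.1452, 0.1518]
tcp_rot: [[-0.663, 0.748, -0.001], [0.748, 0.663, 0.0], [0.001, -0.0, -1.0]]
wrist_force: [-0.3, 0.5, -3.0]
grip_width: 0.187
```

```bash
python3 - <<'E'
from h import *
s=status.state();print(s['t'],np.round(s['ee_pos'],4),np.round(s['tcp_rot'],3).tolist(),np.round(s['wrist_force'],1))
_,t=shot('top','t7');_,c=shot('scene','s7')
cv2.imwrite('pics/m7.png',np.hstack([cv2.resize(t[165:240,195:270],(400,400),interpolation=cv2.INTER_CUBIC),cv2.resize(c[180:250,215:285],(400,400),interpolation=cv2.INTER_CUBIC)]))
E
```

```text
15.0 [0.4285 0.1452 0.1518] [[-0.663, 0.748, -0.001], [0.748, 0.663, 0.0], [0.001, -0.0, -1.0]] [-0.3  0.5 -3. ]
```

View pics/m7.png

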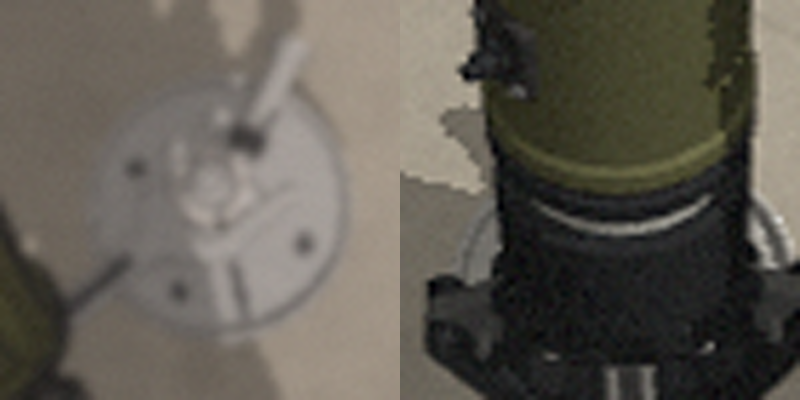

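The jaw surrounds the nut in the top view: prongs on both sides at about (180,160) and (250,215). I'm turning clockwise along the 120 mm arc.

Call:
send_rows(targets=[-0.0003, 0.0084, 0, 4, -1, -0.0003, 0.0084, 0, 4, -1, -0.0003, 0.0084, 0, 4, -1, -0.0003, 0.0084, 0, 4, -1, -0.0003, 0.0084, 0, 4, -1])

```text
t: 15.72
ee_pos: [0.4638, 0.1664, 0.1517]
tcp_rot: [[-0.366, 0.931, -0.002], [0.931, 0.366, -0.001], [-0.0, -0.002, -1.0]]
wrist_force: [-1.9, -0.5, -2.2]
grip_width: 0.187
```

Call:
send_rows(targets=[0, 0, 0, 0, -1])

```text
t: 15.85
ee_pos: [0.4642, 0.1666, 0.1517]
tcp_rot: [[-0.368, 0.93, -0.001], [0.93, 0.368, -0.001], [-0.0, -0.001, -1.0]]
wrist_force: [-0.8, 0.2, -1.9]
grip_width: 0.185
```

```bash
cat > chk.py <<'E'
from h import *
s=status.state();e=np.array(s['ee_pos']);R=np.array(s['tcp_rot']);print(s['t'],np.round(e,4),'phi',np.degrees(np.arctan2(R[1,0],R[0,0])),'F',np.round(s['wrist_force'],1),'T',np.round(s['wrist_torque'],2),'Ftool',np.round(R.T@s['wrist_force'],1))
print('nut in tool',R.T@(np.array([.508,.0548,.081])-e),np.round(s['qpos'],1))
E
python3 chk.py
```

```text
15.85 [0.4642 0.1666 0.1517] phi 111.57623710374929 F [-0.8  0.2 -1.9] T [0.13 0.28 0.14] Ftool [ 0.5 -0.7  1.9]
nut in tool [-0.12008308 -0.00033651  0.07073059] [-26.6  45.2   2.4 119.5  -6.4  15.5   2.9]
```

Call:
send_rows(targets=[-0.0003, 0.0084, 0, 4, -1, -0.0003, 0.0084, 0, 4, -1, -0.0003, 0.0084, 0, 4, -1, -0.0003, 0.0084, 0, 4, -1, -0.0003, 0.0084, 0, 4, -1])

```text
t: 16.48
ee_pos: [0.5045, 0.175, 0.1516]
tcp_rot: [[-0.027, 1.0, -0.002], [1.0, 0.027, -0.0], [-0.0, -0.002, -1.0]]
wrist_force: [-1.4, 0.0, -3.2]
grip_width: 0.188
```

Call:
send_rows(targets=[-0.0003, 0.0084, 0, 4, -1, -0.0001, 0.0042, 0, 2, -1, 0, 0, 0, 0, -1])

```text
t: 16.85
ee_pos: [0.5174, 0.1747, 0.1517]
tcp_rot: [[0.077, 0.997, -0.001], [0.997, -0.077, -0.0], [-0.0, -0.001, -1.0]]
wrist_force: [-2.3, 0.1, -2.2]
grip_width: 0.189
```

```bash
python3 chk.py
```

```text
16.85 [0.5174 0.1747 0.1517] phi 85.58622360563875 F [-2.3  0.1 -2.2] T [0.28 0.52 0.24] Ftool [-0.  -2.3  2.2]
nut in tool [-1.20248759e-01 -5.09813593e-05  7.06812658e-02] [-28.7  47.6   8.8 110.7 -16.9  23.  -11.5]
```

Call:
send_rows(targets=[-0.0001, 0.0042, 0, 2, -1, -0.0001, 0.0042, 0, 2, -1, -0.0001, 0.0042, 0, 2, -1, 0, 0, 0, 0, -1])

```text
t: 17.35
ee_pos: [0.5307, 0.1729, 0.1518]
tcp_rot: [[0.183, 0.983, -0.0], [0.983, -0.183, 0.0], [-0.0, -0.0, -1.0]]
wrist_force: [-2.7, 1.1, -2.1]
grip_width: 0.188
```

```bash
python3 chk.py
```

```text
17.35 [0.5307 0.1729 0.1518] phi 79.44869917999985 F [-2.7  1.1 -2.1] T [0.3  0.69 0.01] Ftool [ 0.6 -2.8  2.1]
nut in tool [-0.12025485 -0.00064586  0.07079428] [-28.9  48.2  10.6 108.7 -19.1  24.8 -14.9]
```

Call:
send_rows(targets=[-0.0001, 0.0042, 0, 2, -1, -0.0001, 0.0042, 0, 2, -1, -0.0001, 0.0042, 0, 2, -1, 0, 0, 0, 0, -1])

```text
t: 17.85
ee_pos: [0.5419, 0.1699, 0.1515]
tcp_rot: [[0.284, 0.959, -0.003], [0.959, -0.284, -0.0], [-0.001, -0.003, -1.0]]
wrist_force: [-6.0, 1.2, -1.9]
grip_width: 0.188
```

```bash
python3 chk.py;  python3 - <<'E'
from h import *
_,t=shot('top','t8')
cv2.imwrite('pics/t8b.png',cv2.resize(t[165:240,195:270],(600,600),interpolation=cv2.INTER_CUBIC))
E
```

```text
17.85 [0.5419 0.1699 0.1515] phi 73.49198158985872 F [-6.   1.2 -1.9] T [0.31 1.13 0.32] Ftool [-0.6 -6.1  1.9]
nut in tool [-0.11987435  0.00042869  0.07063701] [-29.1  48.9  12.3 107.  -21.1  26.5 -18.4]
```

The force is rising (6 N), so the stop is near. I'm pushing a little further.

Call:
send_rows(targets=[-0.0001, 0.0042, 0, 2, -1, -0.0001, 0.0042, 0, 2, -1, 0, 0, 0, 0, -1, 0, 0, 0, 0, -1])

```text
t: 18.4
ee_pos: [0.5489, 0.1672, 0.1513]
tcp_rot: [[0.349, 0.937, -0.005], [0.937, -0.349, -0.001], [-0.002, -0.004, -1.0]]
wrist_force: [-6.7, 0.9, -2.4]
grip_width: 0.184
```

```bash
python3 chk.py
```

```text
18.4 [0.5489 0.1672 0.1513] phi 69.5632824046202 F [-6.7  0.9 -2.4] T [0.26 1.42 0.55] Ftool [-1.5 -6.6  2.4]
nut in tool [-0.11947715  0.0012183   0.07055775] [-29.2  49.4  13.4 105.9 -22.4  27.6 -20.7]
```

```bash
python3 - <<'E'
from h import *
shot('top','t9')
a=np.arange(0,360,6)
for n in ('t6','t8','t9'):
    g=cv2.imread(f'pics/{n}.png',0).astype(np.float32); out=[]
    for c in ((.508,.0548),(.506,.053)):
        v=np.zeros(len(a))
        for r in (.016,.018,.020):
            p=proj('top',np.c_[c[0]+r*np.cos(np.radians(a)),c[1]+r*np.sin(np.radians(a)),0*a+.092]).astype(np.float32)
            v+=cv2.remap(g,p[:,0].reshape(1,-1),p[:,1].reshape(1,-1),cv2.INTER_LINEAR)[0]/3
        m=slice(16,42); print(n,c,[f'{x}:{int(y)}' for x,y in zip(a[m],v[m])])
# wrist: handle line angle
shot('wrist','w9')
for n in ('w5','w9'):
    g=cv2.imread(f'pics/{n}.png',0); print(n); [print(r,g[r,190:310:4].tolist()) for r in (60,110,160)]
E
```

```text
t6 (0.508, 0.0548) ['96:134', '102:135', '108:137', '114:140', '120:144', '126:147', '132:150', '138:152', '144:152', '150:152', '156:152', '162:153', '168:153', '174:152', '180:148', '186:136', '192:127', '198:125', '204:134', '210:142', '216:147', '222:150', '228:154', '234:158', '240:162', '246:165']
t6 (0.506, 0.053) ['96:140', '102:143', '108:146', '114:148', '120:150', '126:151', '132:151', '138:150', '144:149', '150:149', '156:150', '162:151', '168:150', '174:146', '180:137', '186:128', '192:123', '198:130', '204:139', '210:145', '216:149', '222:151', '228:154', '234:157', '240:160', '246:164']
t8 (0.508, 0.0548) ['96:151', '102:150', '108:146', '114:143', '120:141', '126:141', '132:143', '138:146', '144:144', '150:138', '156:135', '162:139', '168:145', '174:148', '180:150', '186:151', '192:153', '198:156', '204:160', '210:162', '216:163', '222:160', '228:158', '234:157', '240:159', '246:161']
t8 (0.506, 0.053) ['96:149', '102:147', '108:145', '114:143', '120:143', '126:144', '132:145', '138:141', '144:136', '150:135', '156:140', '162:144', '168:146', '174:145', '180:145', '18
[... 959 characters left out ...]
171, 171, 170, 168, 169, 169, 169, 171, 168, 171, 172, 174, 169, 169, 171, 167]
160 [173, 177, 170, 212, 215, 93, 174, 144, 173, 175, 182, 184, 183, 184, 184, 185, 183, 180, 182, 182, 162, 174, 171, 171, 171, 172, 171, 172, 169, 170]
w9
60 [181, 180, 179, 178, 174, 173, 176, 174, 177, 176, 175, 175, 172, 174, 178, 175, 174, 175, 174, 165, 194, 192, 194, 193, 181, 137, 177, 177, 177, 176]
110 [181, 183, 178, 180, 182, 181, 181, 179, 179, 178, 163, 175, 196, 108, 102, 171, 196, 195, 183, 155, 173, 195, 185, 192, 194, 195, 194, 191, 176, 176]
160 [172, 168, 181, 179, 177, 180, 178, 174, 178, 161, 192, 192, 192, 192, 194, 192, 192, 186, 148, 148, 106, 135, 134, 137, 137, 134, 137, 135, 132, 135]
```

The groove moved from about 194° to 154° (40°), and stayed there between the last two pushes, so the nut is at its dead stop. The handle has probably yawed in the pads, so I'm measuring that before withdrawing.

```bash
python3 - <<'E'
from h import *
s=status.state()
R=np.array(s['tcp_rot']);e=np.array(s['ee_pos'])
for n in ('w5','w9'):
    g=cv2.imread(f'pics/{n}.png',0)
    for b in range(-20,21,4):
        d=np.array([np.cos(np.radians(b)),np.sin(np.radians(b)),0])
        k=proj('wrist',np.array([e+R@(r*d+[0,0,.065]) for r in (.0445,.036,.024)]),s)
        print(n,b,k.astype(int).tolist(),[int(g[min(383,int(v)),int(u)]) for u,v in k])
    # handle edges
    for v in range(130,261,20):
        row=cv2.GaussianBlur(g,(5,1),0)[v].astype(int); print(v,row[180:330:6].tolist())
E
```

```text
w5 -20 [[220, 176], [227, 191], [235, 212]] [172, 171, 189]
w5 -16 [[226, 174], [231, 190], [238, 211]] [184, 171, 188]
w5 -12 [[233, 172], [236, 189], [242, 211]] [185, 189, 181]
w5 -8 [[239, 171], [241, 188], [245, 210]] [163, 195, 186]
w5 -4 [[245, 170], [246, 187], [248, 210]] [46, 197, 187]
w5 0 [[252, 170], [252, 187], [252, 210]] [46, 192, 186]
w5 4 [[258, 170], [257, 187], [255, 210]] [37, 184, 182]
w5 8 [[264, 171], [262, 188], [258, 210]] [186, 191, 184]
w5 12 [[271, 172], [267, 189], [261, 211]] [184, 167, 187]
w5 16 [[277, 174], [272, 190], [265, 211]] [171, 171, 141]
w5 20 [[283, 176], [276, 191], [268, 212]] [171, 174, 153]
130 [174, 172, 175, 175, 175, 174, 177, 177, 172, 170, 169, 170, 172, 171, 172, 171, 171, 171, 170, 172, 172, 172, 171, 173, 173]
150 [176, 169, 172, 164, 176, 179, 215, 136, 143, 163, 147, 187, 183, 163, 113, 171, 169, 172, 174, 174, 172, 170, 171, 173, 174]
170 [132, 165, 208, 205, 163, 153, 173, 171, 185, 184, 113, 46, 47, 44, 182, 181, 163, 172, 172, 174, 173, 170, 172, 172, 173]
190 [172, 155, 127, 130, 129, 129, 129, 152, 171, 182, 196, 198, 19
[... 1282 characters left out ...]
183, 115, 149, 175, 166, 133, 136, 134, 133, 134, 134, 135, 135]
170 [167, 180, 182, 181, 180, 178, 176, 174, 194, 193, 59, 50, 45, 62, 147, 149, 134, 135, 137, 138, 137, 134, 133, 132, 134]
190 [178, 180, 178, 177, 177, 178, 178, 176, 134, 201, 200, 162, 149, 150, 153, 134, 137, 134, 135, 136, 135, 136, 134, 134, 135]
210 [180, 181, 180, 152, 135, 135, 136, 136, 136, 125, 148, 152, 150, 150, 141, 130, 135, 135, 132, 133, 133, 135, 136, 133, 135]
230 [136, 135, 136, 137, 137, 139, 137, 137, 140, 123, 132, 71, 75, 107, 142, 134, 134, 135, 132, 134, 134, 137, 136, 135, 134]
250 [135, 136, 137, 135, 138, 36, 33, 104, 101, 45, 142, 73, 73, 108, 137, 49, 103, 62, 34, 105, 136, 135, 133, 137, 135]
```

The eye hole is within about 2° of the tool axis, so there is little slip. The moment about the nut rose to about 1.3 N m, above the nut's 0.6 N m, which confirms the stop. I'm backing off to the middle of the play.

Call:
send_rows(targets=[-0.0003, -0.0084, 0, -4, -1, -0.0003, -0.0084, 0, -4, -1, -0.0003, -0.0084, 0, -4, -1, -0.0003, -0.0084, 0, -4, -1, 0, 0, 0, 0, -1])

```text
t: 19.12
ee_pos: [0.5187, 0.1736, 0.1521]
tcp_rot: [[0.081, 0.997, 0.001], [0.997, -0.081, -0.0], [-0.0, 0.001, -1.0]]
wrist_force: [-2.0, -0.3, -2.1]
grip_width: 0.19
```

```bash
python3 chk.py; python3 - <<'E'
from h import *
shot('top','t10')
a=np.arange(120,222,6)
for n in ('t9','t10'):
    g=cv2.imread(f'pics/{n}.png',0).astype(np.float32)
    v=np.zeros(len(a))
    for r in (.016,.018,.020):
        p=proj('top',np.c_[.508+r*np.cos(np.radians(a)),.0548+r*np.sin(np.radians(a)),0*a+.092]).astype(np.float32)
        v+=cv2.remap(g,p[:,0].reshape(1,-1),p[:,1].reshape(1,-1),cv2.INTER_LINEAR)[0]/3
    print(n,[f'{x}:{int(y)}' for x,y in zip(a,v)])
E
```

```text
19.125 [0.5187 0.1736 0.1521] phi 85.34740658948506 F [-2.  -0.3 -2.1] T [-0.08  0.43 -0.06] Ftool [-0.5 -2.   2.1]
nut in tool [-0.11928703 -0.0010751   0.07112248] [-28.7  47.6   9.  110.6 -17.   23.  -11.5]
t9 ['120:139', '126:140', '132:144', '138:146', '144:146', '150:139', '156:136', '162:141', '168:146', '174:150', '180:151', '186:152', '192:154', '198:157', '204:162', '210:164', '216:164']
t10 ['120:154', '126:146', '132:140', '138:139', '144:143', '150:143', '156:140', '162:135', '168:133', '174:136', '180:143', '186:148', '192:150', '198:150', '204:151', '210:153', '216:162']
```

The dark dip shifted after backing off. It may be the gap at the prong, which moves with the spanner, rather than the groove. I'll separate the two with polar intensity maps.

```bash
python3 - <<'E'
from h import *
a=np.arange(100,230,6)
print('      ',a.tolist())
for n in ('t6','t7','t8','t9','t10'):
    g=cv2.imread(f'pics/{n}.png',0).astype(np.float32)
    for r in (.013,.015,.017,.019,.021,.024,.027):
        p=proj('top',np.c_[.507+r*np.cos(np.radians(a)),.0540+r*np.sin(np.radians(a)),0*a+.092]).astype(np.float32)
        print(n,int(r*1000),cv2.remap(g,p[:,0].reshape(1,-1),p[:,1].reshape(1,-1),cv2.INTER_LINEAR)[0].astype(int).tolist())
E
```

```text
[100, 106, 112, 118, 124, 130, 136, 142, 148, 154, 160, 166, 172, 178, 184, 190, 196, 202, 208, 214, 220, 226]
t6 13 [136, 140, 143, 145, 149, 152, 152, 153, 154, 155, 155, 155, 152, 147, 141, 136, 134, 136, 141, 144, 146, 149]
t6 15 [142, 147, 151, 153, 157, 160, 160, 158, 158, 159, 159, 159, 154, 148, 139, 132, 129, 136, 144, 146, 150, 153]
t6 17 [144, 147, 149, 153, 157, 158, 158, 156, 156, 154, 153, 154, 152, 148, 135, 126, 122, 131, 140, 146, 149, 153]
t6 19 [135, 137, 139, 143, 144, 147, 147, 147, 146, 147, 148, 149, 147, 144, 132, 122, 120, 130, 138, 144, 149, 152]
t6 21 [124, 124, 124, 126, 128, 129, 131, 132, 138, 141, 145, 148, 148, 146, 139, 132, 131, 138, 147, 150, 151, 154]
t6 24 [113, 112, 112, 111, 111, 112, 112, 118, 124, 132, 142, 149, 154, 157, 159, 159, 158, 162, 165, 163, 162, 160]
t6 27 [111, 110, 109, 110, 110, 109, 109, 110, 113, 119, 133, 143, 151, 158, 168, 172, 171, 170, 168, 166, 162, 159]
t7 13 [125, 132, 136, 140, 143, 147, 151, 153, 155, 156, 157, 157, 155, 151, 144, 139, 137, 138, 144, 149, 151, 154]
t7 15 [123, 129, 134, 137, 141, 145, 149, 154, 156, 1
[... 2412 characters left out ...]
[152, 155, 158, 156, 155, 155, 154, 154, 149, 144, 141, 140, 145, 151, 155, 158, 159, 160, 160, 164, 170, 171]
t10 17 [163, 163, 162, 155, 148, 146, 147, 146, 144, 138, 133, 133, 138, 146, 151, 152, 150, 149, 153, 162, 168, 172]
t10 19 [167, 167, 160, 148, 139, 133, 132, 138, 137, 134, 130, 129, 131, 136, 140, 140, 140, 141, 144, 151, 162, 168]
t10 21 [164, 164, 156, 143, 131, 123, 125, 131, 140, 137, 133, 133, 136, 141, 143, 143, 141, 142, 145, 152, 156, 163]
t10 24 [149, 150, 149, 137, 128, 123, 128, 139, 148, 151, 150, 149, 152, 154, 155, 155, 154, 154, 157, 159, 162, 165]
t10 27 [130, 131, 131, 126, 123, 121, 132, 147, 155, 159, 156, 155, 156, 160, 162, 162, 162, 162, 163, 161, 158, 161]
```

The groove (dark from r = 13 to 20 mm) went 194° → 151.5°, which is 3.70 rad, but backing off dragged the nut back about 12° because the jaw was wedged on it. I'm retightening, then relieving only the elastic wind-up and pulling straight out.

Call:
send_rows(targets=[-0.0003, 0.0084, 0, 4, -1, -0.0003, 0.0084, 0, 4, -1, -0.0003, 0.0084, 0, 4, -1, -0.0002, 0.0063, 0, 3, -1, 0, 0, 0, 0, -1])

```text
t: 19.8
ee_pos: [0.5477, 0.1676, 0.1513]
tcp_rot: [[0.334, 0.943, -0.003], [0.943, -0.334, -0.001], [-0.002, -0.003, -1.0]]
wrist_force: [-4.8, -0.3, -1.5]
grip_width: 0.187
```

```bash
cat >> h.py <<'E'
def groove(n):
    _,g=shot('top',n);g=cv2.cvtColor(g,cv2.COLOR_BGR2GRAY).astype(np.float32);a=np.arange(130,215,3);v=0
    for r in (.013,.015,.017,.019):
        p=proj('top',np.c_[.507+r*np.cos(np.radians(a)),.0540+r*np.sin(np.radians(a)),0*a+.092]).astype(np.float32)
        v=v+cv2.remap(g,p[:,0].reshape(1,-1),p[:,1].reshape(1,-1),cv2.INTER_LINEAR)[0]/4
    print('groove',[f'{x}:{int(y)}' for x,y in zip(a,v)])
E
python3 chk.py; python3 -c "
from h import *
groove('t11')"
```

```text
19.8 [0.5477 0.1676 0.1513] phi 70.48276749349635 F [-4.8 -0.3 -1.5] T [-0.03  1.19  0.31] Ftool [-1.9 -4.5  1.5]
nut in tool [-0.11948684  0.00046722  0.07056979] [-29.2  49.3  13.2 106.1 -22.2  27.3 -20. ]
groove ['130:148', '133:148', '136:147', '139:145', '142:143', '145:140', '148:138', '151:136', '154:138', '157:140', '160:143', '163:146', '166:149', '169:151', '172:152', '175:153', '178:154', '181:154', '184:154', '187:154', '190:155', '193:156', '196:157', '199:159', '202:160', '205:162', '208:163', '211:162', '214:162']
```

The groove is back at 151°, at the stop. I'm relieving 3° and then pulling out along the handle.

Call:
send_rows(targets=[-0.0002, -0.0063, 0, -3, -1, 0, 0, 0, 0, -1])

```text
t: 20.1
ee_pos: [0.5428, 0.1691, 0.152]
tcp_rot: [[0.284, 0.959, 0.0], [0.959, -0.284, -0.001], [-0.0, 0.001, -1.0]]
wrist_force: [-2.3, -2.9, -3.0]
grip_width: 0.185
```

```bash
python3 chk.py; python3 -c "
from h import *
groove('t12')"
```

```text
20.1 [0.5428 0.1691 0.152 ] phi 73.47148100815939 F [-2.3 -2.9 -3. ] T [-0.37  0.6  -0.08] Ftool [-3.5 -1.4  3. ]
nut in tool [-0.1194384  -0.00092836  0.07102207] [-29.1  48.9  12.4 107.  -21.2  26.4 -18.2]
groove ['130:146', '133:146', '136:146', '139:145', '142:143', '145:141', '148:140', '151:139', '154:139', '157:141', '160:145', '163:148', '166:152', '169:154', '172:154', '175:155', '178:155', '181:155', '184:155', '187:155', '190:156', '193:156', '196:158', '199:159', '202:160', '205:162', '208:164', '211:166', '214:167']
```

Call:
send_rows(targets=[0.004, 0, 0, 0, -1, 0.006, 0, 0, 0, -1, 0.008, 0, 0, 0, -1, 0, 0, 0, 0, -1])

```text
t: 20.65
ee_pos: [0.5438, 0.1712, 0.15]
tcp_rot: [[0.294, 0.956, -0.012], [0.956, -0.294, -0.022], [-0.025, -0.005, -1.0]]
wrist_force: [-7.9, -29.7, -3.6]
grip_width: 0.186
```

```bash
python3 chk.py; python3 -c "
from h import *
groove('t13')"
```

```text
20.65 [0.5438 0.1712 0.15  ] phi 72.9164742649472 F [ -7.9 -29.7  -3.6] T [-6.36  1.74  0.28] Ftool [-30.6   1.2   4.3]
nut in tool [-0.12007983  0.00031963  0.07203683] [-30.5  49.6  14.  105.9 -20.9  28.1 -19.6]
groove ['130:149', '133:149', '136:147', '139:146', '142:144', '145:141', '148:139', '151:137', '154:138', '157:141', '160:144', '163:147', '166:150', '169:152', '172:153', '175:153', '178:153', '181:152', '184:153', '187:153', '190:153', '193:154', '196:155', '199:156', '202:158', '205:160', '208:162', '211:163', '214:163']
```

The jaw is still wedged, with a 30 N pull and only about 2 mm of movement; the nut stays at its stop. I'm keeping the pull and adding small rocking turns to break the wedge.

Call:
send_rows(targets=[0, -0.0042, 0, -2, -1, 0, -0.0042, 0, -2, -1, 0, -0.0042, 0, -2, -1, 0, 0, 0, 0, -1])

```text
t: 21.2
ee_pos: [0.5326, 0.174, 0.1504]
tcp_rot: [[0.194, 0.981, -0.01], [0.981, -0.194, -0.022], [-0.023, -0.006, -1.0]]
wrist_force: [-6.3, -31.0, -3.8]
grip_width: 0.186
```

```bash
python3 chk.py; python3 -c "
from h import *
groove('t14')"
```

```text
21.2 [0.5326 0.174  0.1504] phi 78.81024669720452 F [ -6.3 -31.   -3.8] T [-6.49  1.33  0.13] Ftool [-31.6  -0.2   4.5]
nut in tool [-0.12001249 -0.00062796  0.07221911] [-30.3  48.9  12.3 107.7 -18.9  26.4 -16.1]
groove ['130:145', '133:144', '136:144', '139:143', '142:142', '145:139', '148:136', '151:133', '154:131', '157:130', '160:131', '163:134', '166:137', '169:141', '172:144', '175:148', '178:151', '181:151', '184:152', '187:153', '190:153', '193:153', '196:153', '199:155', '202:158', '205:160', '208:161', '211:163', '214:164']
```

Nut and spanner still move together. I'm trying a stronger pull with vertical rocking at the handle, so the contacts slip.

Call:
send_rows(targets=[0.006, 0, -0.008, 0, -1, 0, 0, 0.008, 0, -1, 0, 0, 0.008, 0, -1, 0, 0, -0.008, 0, -1, 0, 0, 0, 0, -1])

```text
t: 21.88
ee_pos: [0.5345, 0.1849, 0.1508]
tcp_rot: [[0.192, 0.981, -0.008], [0.981, -0.192, -0.015], [-0.016, -0.005, -1.0]]
wrist_force: [-5.9, -21.7, -5.4]
grip_width: 0.183
```

```bash
python3 chk.py; python3 -c "
from h import *
groove('t15')"
```

```text
21.875 [0.5345 0.1849 0.1508] phi 78.95375964296584 F [ -5.9 -21.7  -5.4] T [-4.2   1.05 -0.13] Ftool [-22.4  -1.6   5.7]
nut in tool [-0.13164264 -0.00076629  0.07191559] [-31.   49.   12.2 106.9 -19.2  26.8 -16.6]
groove ['130:146', '133:146', '136:145', '139:144', '142:142', '145:139', '148:136', '151:133', '154:130', '157:130', '160:130', '163:133', '166:136', '169:139', '172:143', '175:146', '178:149', '181:150', '184:151', '187:152', '190:152', '193:153', '196:153', '199:154', '202:156', '205:158', '208:160', '211:162', '214:164']
```

It moved out 11.6 mm. I'm checking whether that was the jaw sliding off the nut or the handle slipping in the fingers.

```bash
python3 - <<'E'
from h import *
shot('wrist','w15')
for n in ('w5','w9','w15'):
    g=cv2.imread(f'pics/{n}.png',0); m=((g<75)*255).astype(np.uint8)[100:225,200:300]
    k,_,st,c=cv2.connectedComponentsWithStats(m)
    print(n,[(st[i,4],np.round(c[i]+[200,100],1).tolist()) for i in range(1,k) if st[i,4]>30])
E
```

```text
w5 [(np.int32(330), [250.4, 173.5])]
w9 [(np.int32(335), [248.8, 173.5]), (np.int32(140), [248.9, 218.9])]
w15 [(np.int32(306), [250.5, 195.9])]
```

The eye moved from row 173 to row 196, so the handle slipped 12 mm through the pads and the jaw is still wedged. I'm easing the pull and rocking the handle vertically more strongly, with slight counterclockwise pressure.

Call:
send_rows(targets=[-0.008, 0, -0.01, 0, -1, 0, -0.002, -0.01, 0, -1, 0, 0, 0, 0, -1])

```text
t: 22.35
ee_pos: [0.5322, 0.1824, 0.1713]
tcp_rot: [[0.187, 0.982, -0.004], [0.982, -0.187, -0.008], [-0.009, -0.002, -1.0]]
wrist_force: [-3.9, -12.8, -8.5]
grip_width: 0.185
```

```bash
python3 chk.py
```

```text
22.35 [0.5322 0.1824 0.1713] phi 79.23042615324516 F [ -3.9 -12.8  -8.5] T [-2.41  0.63  0.13] Ftool [-13.2  -1.4   8.7]
nut in tool [-0.12910257  0.00030296  0.09140049] [-31.   46.8  12.5 107.3 -18.7  28.3 -16.5]
```

Call:
send_rows(targets=[0, -0.002, 0.02, 0, -1, 0, -0.002, 0.015, 0, -1, 0, 0, -0.015, 0, -1, 0, 0, 0, 0, -1])

```text
t: 22.85
ee_pos: [0.5298, 0.1884, 0.1532]
tcp_rot: [[0.182, 0.983, 0.001], [0.983, -0.182, -0.001], [-0.001, 0.001, -1.0]]
wrist_force: [-1.8, -5.1, -4.8]
grip_width: 0.19
```

```bash
python3 chk.py; python3 -c "
from h import *
groove('t16')"
```

```text
22.85 [0.5298 0.1884 0.1532] phi 79.52658930313336 F [-1.8 -5.1 -4.8] T [-0.81  0.15  0.37] Ftool [-5.3 -0.8  4.8]
nut in tool [-0.13533223  0.00273266  0.07231386] [-30.8  48.3  11.2 108.  -19.5  25.5 -16. ]
groove ['130:142', '133:142', '136:141', '139:141', '142:140', '145:138', '148:135', '151:133', '154:131', '157:130', '160:130', '163:132', '166:135', '169:139', '172:143', '175:147', '178:150', '181:151', '184:152', '187:153', '190:153', '193:154', '196:155', '199:156', '202:158', '205:160', '208:161', '211:161', '214:163']
```

```bash
cat > eye.py <<'E'
from h import *
import sys
s,im=shot('wrist',sys.argv[1]); g=cv2.cvtColor(im,cv2.COLOR_BGR2GRAY); m=((g<75)*255).astype(np.uint8)[60:245,190:310]
k,_,st,c=cv2.connectedComponentsWithStats(m)
R=np.array(s['tcp_rot']);e=np.array(s['ee_pos'])
for i in range(1,k):
    if 150<st[i,4]<800:
        px=c[i]+[190,60]
        q=R.T@(ray('wrist',[px],e[2]-.065,s)[0]-e)
        print('eye',st[i,4],np.round(px,1),'tool',np.round(q,4))
E
python3 eye.py w16
```

```text
eye 296 [248.9 201.8] tool [ 0.0287 -0.0018  0.065 ]
```

The jaw is still on the nut. The eye's shoulder will soon catch on the pads and give a positive pull, so I'm pulling until it does.

Call:
send_rows(targets=[0.01, 0, 0, 0, -1, 0.01, 0, 0, 0, -1, 0.008, 0, 0, 0, -1, 0, 0, 0, 0, -1])

```text
t: 23.45
ee_pos: [0.5328, 0.2016, 0.1515]
tcp_rot: [[0.19, 0.982, -0.007], [0.981, -0.191, -0.022], [-0.023, -0.003, -1.0]]
wrist_force: [-2.8, -30.9, -4.6]
grip_width: 0.184
```

```bash
python3 chk.py; python3 eye.py w17; python3 -c "
from h import *
groove('t17')"
```

```text
23.45 [0.5328 0.2016 0.1515] phi 79.0213387338286 F [ -2.8 -30.9  -4.6] T [-6.4   0.69  0.66] Ftool [-30.7   3.2   5.3]
nut in tool [-0.14717552  0.00384376  0.07382829] [-33.3  49.2  13.  106.1 -19.4  27.6 -18.2]
eye 276 [249.4 221.7] tool [ 0.0181 -0.0015  0.0646]
groove ['130:143', '133:142', '136:141', '139:140', '142:138', '145:136', '148:133', '151:130', '154:128', '157:126', '160:126', '163:128', '166:132', '169:136', '172:139', '175:143', '178:146', '181:147', '184:148', '187:149', '190:150', '193:151', '196:152', '199:153', '202:155', '205:156', '208:158', '211:159', '214:160']
```

Call:
send_rows(targets=[0.008, 0, 0, 0, -1, 0.008, 0, 0, 0, -1, 0.006, -0.004, 0, 0, -1, 0, 0, 0, 0, -1])

```text
t: 24.05
ee_pos: [0.5317, 0.2162, 0.1509]
tcp_rot: [[0.196, 0.981, -0.013], [0.98, -0.196, -0.033], [-0.034, -0.006, -0.999]]
wrist_force: [-5.1, -43.9, -1.1]
grip_width: 0.182
```

```bash
python3 chk.py; python3 eye.py w18; python3 -c "
from h import *
groove('t18')"
```

```text
24.05 [0.5317 0.2162 0.1509] phi 78.71076917955499 F [ -5.1 -43.9  -1.1] T [-9.38  1.14  0.57] Ftool [-44.    3.6   2.6]
nut in tool [-0.1603951   0.00876776  0.0754202 ] [-35.3  49.8  14.1 105.  -19.5  29.  -20. ]
eye 272 [249.  226.3] tool [ 0.0156 -0.0017  0.0645]
groove ['130:141', '133:140', '136:139', '139:138', '142:136', '145:133', '148:131', '151:128', '154:126', '157:125', '160:126', '163:128', '166:132', '169:136', '172:139', '175:142', '178:145', '181:145', '184:146', '187:147', '190:148', '193:148', '196:149', '199:150', '202:151', '205:152', '208:154', '211:156', '214:158']
```

The jaw is now sliding off, about 13 mm so far, and the nut stays put at about 157°. I'm continuing the pull.

Call:
send_rows(targets=[0.008, 0.001, 0, 0, -1, 0.006, 0, 0, 0, -1, 0.006, 0, 0, 0, -1, 0, 0, 0, 0, -1])

```text
t: 24.65
ee_pos: [0.5393, 0.2618, 0.1527]
tcp_rot: [[0.178, 0.984, 0.002], [0.984, -0.178, 0.003], [0.004, 0.001, -1.0]]
wrist_force: [-0.2, 0.4, -2.3]
grip_width: 0.185
```

```bash
python3 chk.py; python3 eye.py w19; python3 -c "
from h import *
groove('t19')"
```

```text
24.65 [0.5393 0.2618 0.1527] phi 79.7183597186867 F [-0.2  0.4 -2.3] T [ 0.16  0.02 -0.08] Ftool [ 0.3 -0.3  2.3]
nut in tool [-0.20951032  0.0060962   0.07089624] [-37.6  50.3  13.1 101.6 -20.5  30.2 -21.5]
eye 276 [250.2 224.2] tool [ 0.0165 -0.0011  0.0651]
groove ['130:139', '133:138', '136:137', '139:136', '142:135', '145:133', '148:130', '151:126', '154:123', '157:122', '160:123', '163:126', '166:129', '169:133', '172:137', '175:141', '178:144', '181:146', '184:147', '187:148', '190:149', '193:149', '196:150', '199:150', '202:150', '205:151', '208:152', '211:153', '214:154']
```

The spanner is free. I'm lifting it, carrying it over the rinser, and measuring the nut from the wrist camera on the way.

Call:
send_rows(targets=[0, 0, -0.04, 0, -1, 0, 0, -0.04, 0, -1, 0, 0, -0.04, 0, -1, -0.03, 0, 0, 0, -1, -0.04, 0, 0, 0, -1])

```text
t: 25.38
ee_pos: [0.5264, 0.1903, 0.2726]
tcp_rot: [[0.179, 0.984, 0.002], [0.984, -0.179, 0.001], [0.002, 0.001, -1.0]]
wrist_force: [-0.7, -0.1, -2.9]
grip_width: 0.188
```

Call:
send_rows(targets=[-0.04, 0, 0, 0, -1, -0.04, 0, 0, 0, -1, -0.04, 0, 0, 0, -1, -0.04, 0, 0, 0, -1, -0.04, 0.006, 0, 0, -1])

```text
t: 26.0
ee_pos: [0.4952, -0.009, 0.2721]
tcp_rot: [[0.182, 0.983, -0.0], [0.983, -0.182, 0.0], [0.0, -0.0, -1.0]]
wrist_force: [0.0, -0.2, -1.2]
grip_width: 0.181
```

Call:
send_rows(targets=[0, 0, 0, 0, -1, 0, 0, 0, 0, -1])

```text
t: 26.25
ee_pos: [0.4959, -0.0074, 0.272]
tcp_rot: [[0.182, 0.983, 0.0], [0.983, -0.182, 0.001], [0.001, -0.0, -1.0]]
wrist_force: [-0.8, 0.8, -2.7]
grip_width: 0.179
```

```bash
python3 chk.py; python3 eye.py w20; python3 - <<'E'
from h import *
s=status.state();_,im=shot('wrist','w21');g=cv2.cvtColor(im,cv2.COLOR_BGR2GRAY).astype(np.float32)
print('nut px',proj('wrist',[[.508,.0548,.092]],s), 'rib px',proj('wrist',[[.508-.05*.979,.0548-.05*.206,.017]],s))
def samp(c,rs,z,a):
    v=0
    for r in rs:
        p=proj('wrist',np.c_[c[0]+r*np.cos(np.radians(a)),c[1]+r*np.sin(np.radians(a)),0*a+z],s).astype(np.float32)
        v=v+cv2.remap(g,p[:,0].reshape(1,-1),p[:,1].reshape(1,-1),cv2.INTER_LINEAR)[0]/len(rs)
    return v.astype(int)
a=np.arange(100,220,4)
for r in (.015,.0165,.018,.0195,.021,.023): print(r,[f'{x}:{y}' for x,y in zip(a,samp((.508,.0548),(r,),.092,a))])
a=np.arange(170,216,2);print('rib',[f'{x}:{y}' for x,y in zip(a,samp((.508,.0548),(.045,.05,.055),.017,a))])
E
```

```text
26.25 [ 0.4959 -0.0074  0.272 ] phi 79.51667740522606 F [-0.8  0.8 -2.7] T [ 0.23 -0.04  0.04] Ftool [ 0.7 -1.   2.7]
nut in tool [0.06319551 0.00057692 0.19103307] [-13.5  33.6  14.4 114.4 -14.4  33.7   0.2]
eye 277 [250.3 224.1] tool [ 0.0165 -0.0011  0.065 ]
nut px [[252.42975568 119.58421608]] rib px [[210.79717885 133.35806865]]
0.015 ['100:156', '104:162', '108:163', '112:158', '116:154', '120:152', '124:154', '128:157', '132:156', '136:154', '140:152', '144:144', '148:145', '152:148', '156:142', '160:101', '164:66', '168:89', '172:120', '176:129', '180:130', '184:134', '188:131', '192:125', '196:122', '200:120', '204:121', '208:129', '212:144', '216:148']
0.0165 ['100:156', '104:154', '108:153', '112:153', '116:154', '120:154', '124:154', '128:155', '132:151', '136:150', '140:152', '144:150', '148:154', '152:155', '156:147', '160:93', '164:42', '168:98', '172:141', '176:149', '180:146', '184:152', '188:153', '192:151', '196:151', '200:153', '204:152', '208:161', '212:185', '216:199']
0.018 ['100:159', '104:162', '108:160', '112:158', '116:155', '120:150', '124:144', '128:141',
[... 804 characters left out ...]
80:147', '184:179', '188:165', '192:178', '196:181', '200:182', '204:181', '208:181', '212:184', '216:191']
0.023 ['100:139', '104:138', '108:141', '112:142', '116:140', '120:140', '124:140', '128:140', '132:140', '136:139', '140:140', '144:140', '148:138', '152:137', '156:137', '160:136', '164:137', '168:137', '172:138', '176:139', '180:135', '184:128', '188:117', '192:165', '196:181', '200:180', '204:181', '208:179', '212:179', '216:181']
rib ['170:137', '172:136', '174:138', '176:137', '178:137', '180:136', '182:136', '184:135', '186:134', '188:147', '190:171', '192:134', '194:91', '196:98', '198:153', '200:179', '202:179', '204:179', '206:178', '208:180', '210:180', '212:180', '214:181']
```

The wrist view is sharp: groove at 158–163° and rib at about 194°, so the nut is at 3.55–3.6 rad. That is too marginal, and the grip has crept to the eye end. I'll lay the spanner down, regrip it properly and retighten gently.

Call:
send_rows(targets=[0, 0, 0, -10, -1, 0, 0, 0, -10, -1, 0, 0, 0, -10, -1, 0, 0, 0, -10, -1, 0, 0, 0, -10, -1])

```text
t: 26.98
ee_pos: [0.4959, -0.0066, 0.2718]
tcp_rot: [[-0.643, 0.766, -0.0], [0.766, 0.643, 0.0], [0.001, -0.0, -1.0]]
wrist_force: [0.6, 0.0, -2.6]
grip_width: 0.183
```

Call:
send_rows(targets=[0, 0, 0, -10, -1, 0, 0, 0, -10, -1, 0, 0, 0, -10, -1, 0, 0, 0, -10, -1, 0, 0, 0, 0, -1])

```text
t: 27.6
ee_pos: [0.4958, -0.007, 0.2717]
tcp_rot: [[-0.983, 0.182, -0.001], [0.182, 0.983, 0.001], [0.001, 0.001, -1.0]]
wrist_force: [-0.5, -1.2, -2.7]
grip_width: 0.183
```

Call:
send_rows(targets=[0.0065, -0.0476, 0, 0, -1, 0.0065, -0.0476, 0, 0, -1, 0.0065, -0.0476, 0, 0, -1, 0.0065, -0.0476, 0, 0, -1, 0.0065, -0.0476, 0, 0, -1])

```text
t: 28.22
ee_pos: [0.4203, -0.237, 0.2718]
tcp_rot: [[-0.983, 0.184, -0.0], [0.184, 0.983, -0.0], [0.0, -0.0, -1.0]]
wrist_force: [0.6, 0.1, -1.5]
grip_width: 0.18
```

Call:
send_rows(targets=[0, 0, 0.05, 0, -1, 0, 0, 0.05, 0, -1, 0, 0, 0.04, 0, -1, 0, 0, 0.03, 0, -1, 0, 0, 0.012, 0, -1])

```text
t: 28.85
ee_pos: [0.4206, -0.2354, 0.0884]
tcp_rot: [[-0.983, 0.183, -0.002], [0.183, 0.983, 0.0], [0.002, -0.0, -1.0]]
wrist_force: [-0.6, 0.4, -1.2]
grip_width: 0.179
```

Call:
send_rows(targets=[0, 0, 0.008, 0, -1, 0, 0, 0.005, 0, -1, 0, 0, 0, 0, -1])

```text
t: 29.22
ee_pos: [0.421, -0.2359, 0.08]
tcp_rot: [[-0.983, 0.182, 0.003], [0.182, 0.983, -0.002], [-0.003, -0.001, -1.0]]
wrist_force: [-2.8, 2.6, 23.2]
grip_width: 0.181
```

Call:
send_rows(targets=[0, 0, -0.003, 0, 1, 0, 0, 0, 0, 1, 0, 0, 0, 0, 1, 0, 0, -0.05, 0, 1, 0, 0, -0.05, 0, 1])

```text
t: 29.85
ee_pos: [0.4203, -0.2359, 0.1802]
tcp_rot: [[-0.983, 0.182, -0.002], [0.182, 0.983, 0.001], [0.002, 0.0, -1.0]]
wrist_force: [0.2, -0.6, 0.1]
grip_width: 1.001
```

Call:
send_rows(targets=[-0.03, 0, -0.05, 0, 1, 0, 0, -0.025, 0, 1, 0, 0, 0, 0, 1, 0, 0, 0, 0, 1])

```text
t: 30.35
ee_pos: [0.4492, -0.2414, 0.2539]
tcp_rot: [[-0.983, 0.182, -0.002], [0.182, 0.983, 0.001], [0.002, 0.0, -1.0]]
wrist_force: [-0.0, 1.0, -0.6]
grip_width: 1.001
```

```bash
cat > spn.py <<'E'
from h import *
import sys
s,im=shot('wrist',sys.argv[1]);R=np.array(s['tcp_rot']);e=np.array(s['ee_pos']);print(e)
# bright/grey spanner vs warm table: low saturation mask, in the region round the predicted place
hsv=cv2.cvtColor(im,cv2.COLOR_BGR2HSV).astype(int)
ok=cv2.cvtColor(cv2.imread('pics/w4.png'),cv2.COLOR_BGR2HSV).astype(int)
print('ref sat handle/table',ok[160,245,1],ok[265,250,1],ok[160,200,1],ok[250,200,1])
m=((hsv[:,:,1]<16)&(hsv[:,:,2]>90)).astype(np.uint8); m[:, :170]=0; m[:,340:]=0; m[320:]=0
m=cv2.morphologyEx(m,cv2.MORPH_CLOSE,np.ones((9,9)))
k,l,st,c=cv2.connectedComponentsWithStats(m); i=1+np.argmax(st[1:,4]); print(st[i],c[i])
ys,xs=np.where(l==i)
for v in range(ys.min(),ys.max()+1,8):
    r=xs[ys==v]; print(v,r.min(),r.max(),len(r),end=' | ')
E
python3 spn.py w22; python3 - <<'E'
from h import *
g=cv2.imread('pics/w22.png',0);m=((g<60)*255).astype(np.uint8)[90:200,190:310]
k,_,st,c=cv2.connectedComponentsWithStats(m);print([(st[i,4],np.round(c[i]+[190,90],1).tolist()) for i in range(1,k) if st[i,4]>15])
E
```

```text
[ 0.44924737 -0.24139959  0.25390355]
ref sat handle/table 12 33 31 33
[ 227  123   49  165 2905] [250.79208262 208.40895009]
123 248 252 5 | 131 241 260 20 | 139 241 260 20 | 147 243 258 16 | 155 243 258 16 | 163 244 258 15 | 171 244 258 15 | 179 244 258 15 | 187 244 258 15 | 195 244 258 15 | 203 244 258 15 | 211 244 257 14 | 219 244 257 14 | 227 244 258 15 | 235 244 258 15 | 243 236 266 31 | 251 228 274 47 | 259 227 275 18 | 267 227 275 18 | 275 228 275 17 | 283 229 273 11 | [(np.int32(50), [250.5, 134.4])]
```

```bash
python3 - <<'E'
from h import *
s=status.state();R=np.array(s['tcp_rot']);e=np.array(s['ee_pos'])
P=ray('wrist',[[250.5,134.4],[251,235],[251.5,287.5]],.012,s)
print(np.round((P-e)@R,4))
E
```

```text
[[ 4.570e-02 -1.000e-03  2.417e-01]
 [-7.330e-02 -4.000e-04  2.414e-01]
 [-1.476e-01  2.000e-04  2.412e-01]]
```

The spanner lies straight, with its origin right under the TCP. I'm regripping it and carrying it back. The approach heading is now about -82° (φ = 98), matching the nut's flats.

Call:
send_rows(targets=[0, 0, 0.05, 0, 1, 0, 0, 0.05, 0, 1, 0, 0, 0.045, 0, 1, 0, 0, 0.02, 0, 1, 0, 0, 0.0125, 0, 1])

```text
t: 31.02
ee_pos: [0.449, -0.2408, 0.0751]
tcp_rot: [[-0.983, 0.182, -0.004], [0.182, 0.983, 0.001], [0.004, 0.001, -1.0]]
wrist_force: [0.0, -0.3, 0.0]
grip_width: 1.001
```

Call:
send_rows(targets=[0, 0, 0, 0, -1, 0, 0, 0, 0, -1, 0, 0, 0, 0, -1, 0, 0, 0, 0, -1, 0, 0, 0, 0, -1])

```text
t: 31.65
ee_pos: [0.4505, -0.2417, 0.0784]
tcp_rot: [[-0.983, 0.182, 0.001], [0.182, 0.983, -0.001], [-0.001, -0.0, -1.0]]
wrist_force: [-0.4, 0.5, 5.8]
grip_width: 0.188
```

Call:
send_rows(targets=[0, 0, 0, 0, -1, 0, 0, -0.03, 0, -1, 0, 0, -0.05, 0, -1, 0, 0, -0.05, 0, -1, 0, 0, -0.045, 0, -1])

```text
t: 32.28
ee_pos: [0.4496, -0.2415, 0.2542]
tcp_rot: [[-0.983, 0.182, -0.0], [0.182, 0.983, -0.0], [0.0, -0.0, -1.0]]
wrist_force: [1.1, -0.2, -1.9]
grip_width: 0.182
```

```bash
python3 chk.py; python3 eye.py w23
```

```text
32.275 [ 0.4496 -0.2415  0.2542] phi 169.49952798548048 F [ 1.1 -0.2 -1.9] T [-0.05  0.04 -0.02] Ftool [-1.1  0.   1.9]
nut in tool [-0.00349805  0.3020128   0.17320008] [ 34.   35.9 -17.5 112.1  18.   34.7  84.2]
eye 333 [250.2 168.6] tool [ 0.0476 -0.0011  0.065 ]
```

Call:
send_rows(targets=[0.0054, 0.0475, 0, 0, -1, 0.0054, 0.0475, 0, 0, -1, 0.0054, 0.0475, 0, 0, -1, 0.0054, 0.0475, 0, 0, -1, 0.0054, 0.0475, 0, 0, -1])

```text
t: 32.95
ee_pos: [0.4664, -0.0017, 0.2523]
tcp_rot: [[-0.983, 0.182, -0.0], [0.182, 0.983, -0.0], [0.0, -0.0, -1.0]]
wrist_force: [0.2, 0.4, -1.9]
grip_width: 0.182
```

Call:
send_rows(targets=[0.0054, 0.0475, 0, 0, -1, 0.0054, 0.0475, 0, 0, -1, 0.0054, 0.0475, 0, 0, -1, 0.0054, 0.0475, 0, 0, -1, 0.0054, 0.0475, 0, 0, -1])

```text
t: 33.58
ee_pos: [0.4831, 0.2366, 0.2522]
tcp_rot: [[-0.983, 0.182, -0.001], [0.182, 0.983, -0.001], [0.0, -0.001, -1.0]]
wrist_force: [1.4, -0.6, -2.4]
grip_width: 0.187
```

Call:
send_rows(targets=[0, 0, 0, 10.2, -1, 0, 0, 0, 10.2, -1, 0, 0, 0, 10.2, -1, 0, 0, 0, 10.2, -1, 0, 0, 0, 10.2, -1])

```text
t: 34.2
ee_pos: [0.483, 0.2352, 0.2522]
tcp_rot: [[-0.472, 0.882, -0.001], [0.882, 0.472, -0.0], [0.0, -0.001, -1.0]]
wrist_force: [-0.1, -0.2, -2.0]
grip_width: 0.188
```

Call:
send_rows(targets=[0, 0, 0, 10.2, -1, 0, 0, 0, 10.2, -1, 0, 0, 0.04, 0, -1, 0, 0, 0.04, 0, -1, 0, 0, 0.02, 0, -1])

```text
t: 34.83
ee_pos: [0.4822, 0.235, 0.1504]
tcp_rot: [[-0.141, 0.99, -0.003], [0.99, 0.141, -0.001], [-0.001, -0.003, -1.0]]
wrist_force: [-0.1, -0.5, -1.9]
grip_width: 0.188
```

Call:
send_rows(targets=[0, 0, 0, 0, -1, 0, 0, 0, 0, -1])

```text
t: 35.08
ee_pos: [0.4839, 0.2356, 0.1531]
tcp_rot: [[-0.141, 0.99, 0.001], [0.99, 0.141, 0.001], [0.0, 0.001, -1.0]]
wrist_force: [0.1, 1.6, -2.1]
grip_width: 0.182
```

```bash
python3 chk.py; python3 -c "
from h import *
groove('t24')"
```

```text
35.075 [0.4839 0.2356 0.1531] phi 98.10550137327249 F [ 0.1  1.6 -2.1] T [ 0.07 -0.02 -0.  ] Ftool [1.5 0.3 2.1]
nut in tool [-0.18238072 -0.00173346  0.07205326] [-34.6  46.9   6.3 112.  -12.5  21.7 -10.5]
groove ['130:140', '133:139', '136:138', '139:137', '142:136', '145:133', '148:130', '151:127', '154:125', '157:124', '160:125', '163:127', '166:131', '169:135', '172:139', '175:144', '178:148', '181:149', '184:150', '187:151', '190:152', '193:152', '196:152', '199:153', '202:154', '205:155', '208:156', '211:156', '214:157']
```

Call:
send_rows(targets=[-0.012, -0.002, 0, 0, -1, -0.01, 0, 0, 0, -1, -0.01, 0, 0, 0, -1, -0.008, 0, 0, 0, -1, 0, 0, 0, 0, -1])

```text
t: 35.75
ee_pos: [0.4874, 0.1945, 0.1524]
tcp_rot: [[-0.139, 0.99, -0.0], [0.99, 0.139, -0.0], [-0.0, -0.0, -1.0]]
wrist_force: [0.6, 0.0, -2.3]
grip_width: 0.183
```

Call:
send_rows(targets=[-0.008, 0, 0, 0, -1, -0.008, 0, 0, 0, -1, -0.008, 0, 0, 0, -1, 0, 0, 0, 0, -1])

```text
t: 36.25
ee_pos: [0.4907, 0.172, 0.1525]
tcp_rot: [[-0.141, 0.99, 0.0], [0.99, 0.141, 0.001], [0.001, 0.0, -1.0]]
wrist_force: [0.2, 2.7, -3.4]
grip_width: 0.181
```

```bash
python3 chk.py
```

```text
36.25 [0.4907 0.172  0.1525] phi 98.11532624705013 F [ 0.2  2.7 -3.4] T [ 0.5   0.07 -0.  ] Ftool [2.6 0.5 3.4]
nut in tool [-0.1186122   0.00060244  0.07131069] [-27.2  46.1   4.8 115.1 -10.7  19.2  -5.7]
```

It's engaged with no jamming. I'm turning clockwise in small steps while watching the groove.

Call:
send_rows(targets=[-0.0002, 0.0062, 0, 3, -1, -0.0002, 0.0062, 0, 3, -1, -0.0002, 0.0062, 0, 3, -1, -0.0002, 0.0062, 0, 3, -1, 0, 0, 0, 0, -1])

```text
t: 36.88
ee_pos: [0.5154, 0.1727, 0.1522]
tcp_rot: [[0.068, 0.998, -0.0], [0.998, -0.068, -0.0], [-0.0, -0.0, -1.0]]
wrist_force: [-1.3, 2.0, -2.0]
grip_width: 0.184
```

```bash
python3 chk.py; python3 -c "
from h import *
groove('t25')"
```

```text
36.875 [0.5154 0.1727 0.1522] phi 86.09156024830357 F [-1.3  2.  -2. ] T [0.67 0.1  0.22] Ftool [ 1.9 -1.4  2. ]
nut in tool [-0.1181544   0.0006816   0.07121827] [-28.1  47.3   8.  111.1 -15.4  22.6 -12.3]
groove ['130:141', '133:140', '136:139', '139:139', '142:138', '145:137', '148:134', '151:131', '154:129', '157:129', '160:130', '163:132', '166:136', '169:140', '172:143', '175:148', '178:151', '181:152', '184:153', '187:154', '190:155', '193:155', '196:156', '199:156', '202:157', '205:158', '208:159', '211:160', '214:162']
```

Call:
send_rows(targets=[-0.0002, 0.0062, 0, 3, -1, -0.0002, 0.0062, 0, 3, -1, -0.0001, 0.0042, 0, 2, -1, 0, 0, 0, 0, -1])

```text
t: 37.42
ee_pos: [0.5317, 0.1704, 0.1522]
tcp_rot: [[0.207, 0.978, -0.0], [0.978, -0.207, 0.0], [0.0, -0.001, -1.0]]
wrist_force: [-2.0, 3.6, -2.5]
grip_width: 0.181
```

```bash
python3 chk.py; python3 -c "
from h import *
groove('t26')"
```

```text
37.425 [0.5317 0.1704 0.1522] phi 78.07641352003289 F [-2.   3.6 -2.5] T [0.93 0.42 0.16] Ftool [ 3.1 -2.7  2.5]
nut in tool [-0.11800007  0.00069319  0.07122965] [-28.4  48.2  10.1 108.6 -18.3  24.8 -16.8]
groove ['130:148', '133:148', '136:147', '139:145', '142:142', '145:139', '148:137', '151:136', '154:137', '157:141', '160:144', '163:147', '166:150', '169:152', '172:153', '175:154', '178:155', '181:155', '184:155', '187:155', '190:156', '193:157', '196:158', '199:159', '202:160', '205:161', '208:162', '211:162', '214:163']
```

The groove is at 151° (the stop) with only about 0.5 N m applied. I'm adding one more degree, relieving it, and pulling out straight.

Call:
send_rows(targets=[0, 0.0021, 0, 1, -1, 0, 0, 0, 0, -1, 0, -0.0031, 0, -1.5, -1, 0.006, 0, 0, 0, -1, 0.006, 0, 0, 0, -1])

```text
t: 38.1
ee_pos: [0.5318, 0.1721, 0.1517]
tcp_rot: [[0.205, 0.979, -0.005], [0.979, -0.205, -0.014], [-0.015, -0.002, -1.0]]
wrist_force: [-3.5, -21.8, -4.1]
grip_width: 0.188
```

Call:
send_rows(targets=[0.006, 0, 0, 0, -1, 0, 0, 0, 0, -1])

```text
t: 38.35
ee_pos: [0.5323, 0.1745, 0.1511]
tcp_rot: [[0.207, 0.978, -0.007], [0.978, -0.207, -0.019], [-0.02, -0.003, -1.0]]
wrist_force: [-3.5, -21.5, -4.3]
grip_width: 0.187
```

```bash
python3 chk.py; python3 eye.py w27; python3 -c "
from h import *
groove('t27')"
```

```text
38.35 [0.5323 0.1745 0.1511] phi 78.04845783783901 F [ -3.5 -21.5  -4.3] T [-4.58  0.67  0.37] Ftool [-21.7   1.    4.8]
nut in tool [-0.1207186   0.00124392  0.07253668] [-29.9  48.6  11.5 107.8 -17.9  26.  -17.9]
eye 323 [248.9 169.4] tool [ 0.0454 -0.0017  0.0641]
eye 449 [250.6 228.5] tool [ 0.0142 -0.0009  0.0647]
groove ['130:149', '133:149', '136:147', '139:146', '142:143', '145:141', '148:138', '151:136', '154:137', '157:139', '160:142', '163:146', '166:149', '169:152', '172:153', '175:154', '178:154', '181:154', '184:154', '187:154', '190:155', '193:156', '196:156', '199:157', '202:159', '205:160', '208:160', '211:160', '214:160']
```

Call:
send_rows(targets=[0.007, 0, 0, 0, -1, 0.007, 0, 0, 0, -1, 0.007, 0, 0, 0, -1, 0.007, 0, 0, 0, -1, 0, 0, 0, 0, -1])

```text
t: 39.08
ee_pos: [0.5402, 0.2173, 0.1526]
tcp_rot: [[0.195, 0.981, 0.001], [0.981, -0.195, 0.002], [0.002, 0.001, -1.0]]
wrist_force: [-0.3, -0.0, -2.1]
grip_width: 0.185
```

```bash
python3 chk.py; python3 eye.py w28; python3 -c "
from h import *
groove('t28')"
```

```text
39.075 [0.5402 0.2173 0.1526] phi 78.73704016274154 F [-0.3 -0.  -2.1] T [ 0.14 -0.01  0.05] Ftool [-0.1 -0.3  2.1]
nut in tool [-1.65827958e-01  5.57729236e-05  7.12938371e-02] [-32.9  49.3  11.3 104.6 -18.7  27.8 -20. ]
eye 324 [250.  168.6] tool [ 0.0456 -0.0012  0.0651]
eye 419 [251.  228.6] tool [ 0.014  -0.0007  0.065 ]
groove ['130:151', '133:149', '136:147', '139:145', '142:142', '145:138', '148:135', '151:133', '154:133', '157:136', '160:139', '163:143', '166:148', '169:151', '172:153', '175:154', '178:155', '181:155', '184:155', '187:155', '190:155', '193:155', '196:156', '199:156', '202:157', '205:157', '208:157', '211:157', '214:157']
```

The spanner came free without slipping and the groove stays at 152°. I'm backing off, lifting, and checking the nut from above on the way to the lay-down spot.

Call:
send_rows(targets=[0.02, 0, 0, 0, -1, 0, 0, -0.04, 0, -1, 0, 0, -0.04, 0, -1, 0, 0, -0.04, 0, -1, -0.03, 0, 0, 0, -1])

```text
t: 39.8
ee_pos: [0.5401, 0.2105, 0.2758]
tcp_rot: [[0.192, 0.981, 0.008], [0.981, -0.192, 0.006], [0.008, 0.007, -1.0]]
wrist_force: [0.2, -0.7, -2.7]
grip_width: 0.182
```

Call:
send_rows(targets=[-0.045, 0, 0, 0, -1, -0.045, 0, 0, 0, -1, -0.045, 0, 0, 0, -1, -0.045, 0, 0, 0, -1, -0.04, 0, 0, 0, -1])

```text
t: 40.42
ee_pos: [0.4949, -0.0104, 0.2727]
tcp_rot: [[0.197, 0.98, 0.001], [0.98, -0.197, 0.0], [0.001, 0.001, -1.0]]
wrist_force: [-0.1, -1.0, -2.6]
grip_width: 0.183
```

Call:
send_rows(targets=[0, 0, 0, 0, -1, 0, 0, 0, 0, -1])

```text
t: 40.67
ee_pos: [0.4953, -0.0086, 0.2725]
tcp_rot: [[0.196, 0.981, 0.001], [0.981, -0.196, 0.001], [0.001, 0.001, -1.0]]
wrist_force: [0.3, 1.1, -2.6]
grip_width: 0.185
```

```bash
python3 chk.py; python3 - <<'E'
from h import *
s=status.state();_,im=shot('wrist','w29');g=cv2.cvtColor(im,cv2.COLOR_BGR2GRAY).astype(np.float32)
a=np.arange(130,190,3)
for r in (.0165,.0195):
    p=proj('wrist',np.c_[.508+r*np.cos(np.radians(a)),.0548+r*np.sin(np.radians(a)),0*a+.092],s).astype(np.float32)
    print(r,[f'{x}:{int(y)}' for x,y in zip(a,cv2.remap(g,p[:,0].reshape(1,-1),p[:,1].reshape(1,-1),cv2.INTER_LINEAR)[0])])
E
```

```text
40.675 [ 0.4953 -0.0086  0.2725] phi 78.68122068606742 F [ 0.3  1.1 -2.6] T [ 0.13 -0.05  0.02] Ftool [1.1 0.1 2.6]
nut in tool [ 6.43881428e-02 -8.82205037e-05  1.91629110e-01] [-12.7  33.4  13.3 114.5 -13.4  33.5  -1.7]
0.0165 ['130:153', '133:153', '136:152', '139:153', '142:152', '145:155', '148:149', '151:123', '154:70', '157:36', '160:70', '163:123', '166:150', '169:154', '172:151', '175:150', '178:150', '181:150', '184:151', '187:151']
0.0195 ['130:125', '133:127', '136:128', '139:131', '142:137', '145:147', '148:148', '151:112', '154:49', '157:36', '160:81', '163:137', '166:152', '169:149', '172:146', '175:143', '178:142', '181:146', '184:164', '187:175']
```

In the same wrist view the groove moved from 163.7° to 156.7°, so the nut has gained 7° and sits at its stop. Now I'm laying the spanner down.

Call:
send_rows(targets=[0, 0, 0, -10, -1, 0, 0, 0, -10, -1, 0, 0, 0, -10, -1, 0, 0, 0, -10, -1, 0, 0, 0, -10, -1])

```text
t: 41.35
ee_pos: [0.4949, -0.0081, 0.2723]
tcp_rot: [[-0.631, 0.776, 0.0], [0.776, 0.631, 0.001], [0.0, 0.001, -1.0]]
wrist_force: [-1.0, -0.2, -2.9]
grip_width: 0.185
```

Call:
send_rows(targets=[0, 0, 0, -10, -1, 0, 0, 0, -10, -1, 0, 0, 0, -10, -1, 0, 0, 0, -10, -1, 0, 0, 0, 0, -1])

```text
t: 41.98
ee_pos: [0.4948, -0.0086, 0.2723]
tcp_rot: [[-0.98, 0.197, -0.0], [0.197, 0.98, 0.001], [0.0, 0.001, -1.0]]
wrist_force: [0.1, -0.4, -2.1]
grip_width: 0.187
```

Call:
send_rows(targets=[0.001, -0.0474, 0, 0, -1, 0.001, -0.0474, 0, 0, -1, 0.001, -0.0474, 0, 0, -1, 0.001, -0.0474, 0, 0, -1, 0.001, -0.0474, 0, 0, -1])

```text
t: 42.6
ee_pos: [0.443, -0.2421, 0.2724]
tcp_rot: [[-0.98, 0.2, 0.0], [0.2, 0.98, 0.0], [-0.0, 0.0, -1.0]]
wrist_force: [1.5, -0.6, -1.4]
grip_width: 0.189
```

Call:
send_rows(targets=[0, 0, 0.05, 0, -1, 0, 0, 0.05, 0, -1, 0, 0, 0.05, 0, -1, 0, 0, 0.03, 0, -1, 0, 0, 0.008, 0, -1])

```text
t: 43.22
ee_pos: [0.4428, -0.2404, 0.0827]
tcp_rot: [[-0.98, 0.198, -0.003], [0.198, 0.98, 0.001], [0.003, -0.0, -1.0]]
wrist_force: [-0.6, -0.4, -2.8]
grip_width: 0.187
```

Call:
send_rows(targets=[0, 0, 0.004, 0, -1, 0, 0, 0.003, 0, -1, 0, 0, 0, 0, -1])

```text
t: 43.6
ee_pos: [0.4435, -0.2416, 0.0784]
tcp_rot: [[-0.98, 0.198, 0.002], [0.198, 0.98, -0.001], [-0.002, -0.0, -1.0]]
wrist_force: [0.0, -0.7, -1.5]
grip_width: 0.179
```

Call:
send_rows(targets=[0, 0, 0, 0, 1, 0, 0, 0, 0, 1, 0, 0, 0, 0, 1, 0, 0, 0, 0, 1, 0, 0, -0.04, 0, 1])

```text
t: 44.22
ee_pos: [0.4417, -0.2405, 0.1158]
tcp_rot: [[-0.98, 0.197, -0.005], [0.197, 0.98, 0.002], [0.005, 0.001, -1.0]]
wrist_force: [0.7, 0.3, 0.9]
grip_width: 1.0
```

Call:
send_rows(targets=[0, 0, -0.05, 0, 1, 0, 0, -0.05, 0, 1, 0, 0, -0.04, 0, 1, 0, 0, 0, 0, 1, 0, 0, 0, 0, 1])

```text
t: 44.85
ee_pos: [0.4422, -0.2413, 0.2568]
tcp_rot: [[-0.98, 0.198, -0.001], [0.198, 0.98, 0.0], [0.001, 0.0, -1.0]]
wrist_force: [0.2, 0.5, -1.0]
grip_width: 1.002
```

```bash
python3 spn.py w30; echo; python3 -c "
from h import *
groove('t30')
s=status.state();print(s['t'])
a=cv2.imread('pics/top0.png',0).astype(int);b=cv2.imread('pics/t30.png',0).astype(int)
print('small spanner region diff',abs(a-b)[155:215,160:190].max(),abs(a-b)[155:215,160:190].mean())"
```

```text
[ 0.44219203 -0.24127487  0.2568434 ]
ref sat handle/table 12 33 31 33
[ 227  123   49  164 2825] [250.49911504 207.85132743]
123 247 253 7 | 131 240 260 21 | 139 242 259 18 | 147 243 257 15 | 155 243 258 16 | 163 243 258 16 | 171 243 257 15 | 179 244 257 14 | 187 244 257 14 | 195 244 258 15 | 203 244 257 14 | 211 244 257 14 | 219 244 257 14 | 227 244 257 14 | 235 242 258 17 | 243 235 267 33 | 251 227 274 48 | 259 227 275 18 | 267 227 274 17 | 275 228 274 16 | 283 229 273 11 | 
groove ['130:120', '133:116', '136:111', '139:106', '142:101', '145:97', '148:93', '151:91', '154:91', '157:92', '160:94', '163:96', '166:98', '169:100', '172:100', '175:100', '178:100', '181:99', '184:99', '187:99', '190:99', '193:100', '196:101', '199:101', '202:102', '205:103', '208:103', '211:103', '214:103']
44.95
small spanner region diff 61 39.73111111111111
```

```bash
python3 -c "
from station import manip,status
print(status.state()['t']);print(manip.close_job())"
```

```text
44.95
the job is handed in; nothing more can be done
None
```

The job is handed in at 44.95 s. As far as my checks can tell, the nut is at its stop and the large spanner lies flat on the table, clear of the rinser.

- **Fingers:** they turned the nut about 120° clockwise until the groove lined up with the rib (groove -168.4°, rib about -168°).
- **First tightening:** the large spanner turned the nut to its stop. The groove moved about 43° and then stayed put under further torque.
- **Wedged jaw:** I pushed past the stop, so the jaw wedged on the nut. Backing off, and then rocking it free, dragged the nut back to about 3.55–3.6 rad, too close to the 3.55 limit.
- **Second tightening:** I pulled the spanner off, laid it down, regripped it and tightened again with less force. It then came off without moving the nut.

**Last checks**
- **Nut:** the top camera showed the groove at 151–152° after the second tightening, the same reading as at the stop. The wrist camera showed it 7° further on than before that tightening, about 3.67–3.7 rad. The final top picture was dim from the arm's shadow and less sharp, but agreed at 151–154°.
- **Large spanner:** it lies with its grip point near (0.44, -0.24), about 0.3 m from the rinser.
- **Small spanner:** I never went near it at table height. The picture comparison meant to confirm it had not moved was inconclusive, because the arm's shadow changed the brightness of that area.

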